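# Fit two collars and a spread snap ring on an axle stub

### The job

Build up the upright axle stub of the drive unit on the optical table: slide the wide collar down it fully home, then the narrow collar on top of it, and let go of them. Then take the snap ring pliers from their rest by the handles, squeeze them shut so that the ring on their tips is spread wide, bring the spread ring level over the end of the axle and lower it to the groove, and finish while still holding it there, level, squeezed and spread, around the groove without leaning on the axle or the collars. Leave the jar, the lens post and the screwdriver where they are.

Things in the scene. Friction and masses are not known exactly. Their poses are not given: they have to be found in the camera images.
- drive_unit: fixed grey box 120 x 120 mm, 45 mm high, with a round aluminium flange (62 mm across, 5 mm thick) and a steel axle stub standing upright in the middle of its top. Origin: centre of its underside, on the table; z up along the axle.
- axle_seat (a point): point on the axle's axis, on the flange face (50 mm above the table), where the wide collar's underside must come to rest. The axle is 28 mm in diameter and stands 52 mm above this face, its end chamfered over the last 2.5 mm.
- axle_groove (a point): point on the axle's axis at mid height of the groove: 37.5 mm above the seat. The groove is 9 mm high (33 to 42 mm above the seat) and 24 mm in diameter; its lower edge is level with the top of the two seated collars.
- axle_end (a point): centre of the axle's top end, 52 mm above the seat.
- collar_wide: loose steel collar, outer diameter 54, bore 31, height 18 mm, 0.2 kg; lies flat on the mat. Origin: centre of its underside; z up along the bore.
- collar_narrow: loose steel collar, outer diameter 44, bore 31, height 15 mm, 0.09 kg; lies flat on the mat. Origin: centre of its underside; z up along the bore.
- mat: fixed rubber mat 210 x 100 x 4 mm; origin at the centre of its underside.
- pliers_rest: fixed aluminium stand, base 130 x 90 x 8 mm, that carries the pliers 45 mm above the table on a narrow post under their pivot and on a crossbar 105 mm behind it (the base reaches from 13 mm ahead of the pivot to 117 mm behind it). Origin: on the table under the pivot; x as of the pliers.
- pliers: loose bent-nose snap ring pliers, 0.2 kg, level on the rest, held open by a spring. Origin: on the pivot axis, level with the handles' underside; x forward to the jaws, z up. Black bar handles, 14 mm high, 7 mm thick, run back to x = -112 mm. Bent-down tips carry the steel snap ring level, 20.5 mm below the origin; nothing reaches lower than its underside, 22 mm below the origin.
- pliers_grip (a point): midway between the handles at the best place to grip: 60 mm behind the pivot, 7 mm above the pliers' origin. Squeeze along the pliers' y. Here the handles measure 40 mm outside relaxed (diverging rearward 0.18 rad each), 18 mm, parallel, at their stop: about 9 N on each, 30 N holds them firmly. As they swing shut in the grip the pivot and ring creep about 2.5 mm forward. Free beside and below.
- ring_mid (a point): point fixed to the pliers through which the axle's axis must pass when the ring is spread: mid plane, 60.6 mm ahead of the pivot, 20.5 mm below the origin (120.6 mm ahead of, 27.5 mm below pliers_grip), mid thickness of the ring. Ring 3 mm thick, 4 mm wide, bore 26 mm relaxed; fully spread it clears the axle by about 1.8 mm all round; below 0.14 rad of handle angle it does not pass.
- lever_left (a joint): angle of the left handle of the pliers (the right one follows alike): 0 = relaxed, about 0.18 rad = squeezed to the stop (up to 0.19 under a firm grip), ring fully spread.
- screw_jar: bystander: small glass jar, 48 mm across, 60 mm high; origin at the centre of its underside.
- lens_post: bystander: small post on a round foot, 52 mm across, 62 mm high; origin at the centre of its underside.
- driver: bystander: screwdriver, 160 mm long, lying on the table.
Mind the look-alikes: they are no part of the job. Leave any pink look-alike of the collar_wide alone. What is shaped like the collar_narrow but purple is not meant.

How it is judged:
By the outcome, as a careful person would: the job done as asked, in the order asked, and still so for the second after the job is handed in, while the arm keeps its last pose, push and grip.
It also fails if it takes over 72 s, if anything falls off the work surface, if the arm or the gripper's body presses on something with over 40 N, if the wrist force passes 120 N, or if a joint passes its speed limit or range.

### The arm

A 6-joint arm with a two-finger parallel gripper is mounted at the origin on the work surface. World frame = base frame: x ahead of the robot, y to its left, z up, the work surface at z = 0. Lengths are in m, angles in rad, forces in N, time in s.
With the tool pointing down it reaches from about 0.325 to 0.9 m from the base axis. Payload 6.1 kg.
Tool frame: the origin (TCP) lies at the very end of the fingers, on their centre line; the grasp point (between the pads) lies ctrl.grip_depth behind it (ctrl.grip_depth is the distance from the TCP to the grasp point, in m); x points along the fingers, z is the direction in which the jaws open and shut, and the axes are right-handed (so a half turn about x gives the same grasp; the last joint's range is limited). The gripper opens to 85 mm and grips with 20 to 120 N. Pads are 22 mm wide; open, the fingers measure 114 mm over their backs; the gripper's body (76 mm by 85 mm) begins 54 mm behind the grasp point. The pads swing forward as they close: fully open they stand 13 mm farther back than shut.
Start: joints at [-1.447, 0.22, 1.526, -0, 1.395, -0.126], TCP at [0.154, -0.606, 0.231] pointing down, gripper open.
Joint ranges: [-2.98, 2.98], [-0.91, 2.08], [0.09, 2.57], [-1.24, 4.39], [0.2, 2.65], [-2.68, 2.68]. Speed limits (rad/s): [2.57, 2.57, 3.01, 3.14, 3.14, 3.14].

### API

Orientations are given as a unit quaternion [x, y, z, w].
In Python, from bench import ctrl gives the robot as it stands.
- The arm moves only by the shell command python3 -m pendant 'ROWS'. ROWS is JSON, a list of rows, each a list of 5 numbers: the closure, from 0 (fully open) to 1 (shut), then the shift along the tool's x, y, z in units of 60 mm (1.0 is 60 mm), then the turn about the tool's x in degrees. In form: [[grip, tx, ty, tz, yaw], ...]. A call has 1 to 10 rows; each row is the pose to reach, as a shift and turn from the pose measured when the call began, along the tool's axes at that moment; what a row does not reach only later rows make up. A row lasts 1/8 s, in which the tool goes at most 62.5 mm and 10.7 degrees, less where a joint would pass 70% of its speed; a pose out of reach is approached as far as the arm can. A call with a gripper value outside its range is refused whole. The fingers move at their own pace and stop on an object; the grip force is fixed at half the most. Time passes only in rows, so rows that repeat a pose let the fingers close. It gives the time, the measured TCP pose, the force and the opening at its end, in the units of the state.
- ctrl.sense(): the state, without advancing time (a new reading comes with each control period).
- ctrl.get_image(name): name is "side" or "top"; returns (picture, depth): 480x640x3 uint8, blue, green, red; 480x640 float32, m along the optical axis (not along the pixel's ray), 0 where there is no reading.
- ctrl.get_calibration(name): a dict with "camera_matrix" (3x3 intrinsics, pixels), "position" and "rotation" of the camera in the world. Camera axes: x right, y up, looking along -z (the intrinsics and any distortion apply to the point x, -y, -z); pixel columns grow to the right and rows downward; lengths in m; the calibration is good to about 2 mm. A picture is of the moment at which its call begins. get_calibration takes no time and is no camera call.
- ctrl.job_done(): hands the job in, once; it reports no verdict.
Trained networks look in the newest picture that a camera, given by its name, has taken for a name from the list of things; names that differ only in an ending like _2 or _b are one class to them, and where a whole thing is asked for, a point or a joint stands for the part that bears it (a point fixed in the world has none). Each returns a list of dicts, best first, with "p" (0 to 1); they miss things now and then, are a little off and sometimes report something else, mostly with a low value. They report only what shows in the picture. A call takes as long as a camera call. They do not tell look-alikes from the thing itself.
- ctrl.silhouettes(camera, target): "region" (480x640 bool, what is visible of it) and "position" ([row, column] in pixels, amid what is visible of it).
- ctrl.spot_point(camera, target): "position" ([row, column] in pixels: a listed point, or the origin of a listed thing).
The state is a dict: "time": time; "joints": joint angles; "qvel": joint speeds; "tau": joint torques, N m; "tcp_pos": TCP position; "tcp_rot": TCP orientation; "contact_force": force on the tool from outside, world axes, zero at the start; "ft_torque": the same for the moment, N m; "finger_gap": opening from 0.0 (shut) to 1.0 (fully open).
Only numpy, scipy, OpenCV 4.12 (cv2) and the standard library are available. Lean on these libraries where they do the work, as an engineer would, in place of code of your own. Each camera call takes 0.05 s, during which the arm holds its last target.

## Working session

There is one attempt and no reset: what is moved stays moved. The work goes in short steps, Python scripts to look and compute and a shell command to move; the robot and the scene stay as the last step left them, time stands still between calls to the robot, and variables do not carry over. Pictures are saved under pics/ and viewed, and the job is handed in when it is done.

```bash
mkdir -p pics; ls
cat > h.py <<'E'
from bench import ctrl
import numpy as np, cv2
from scipy.spatial.transform import Rotation as R
def cal(n):
    c=ctrl.get_calibration(n); r=np.array(c['rotation'],float)
    if r.shape!=(3,3): r=R.from_quat(r.ravel()).as_matrix()
    return np.array(c['camera_matrix'],float).reshape(3,3),np.array(c['position'],float),r,c
def ray(n,px):
    K,p,r,c=cal(n); v,u=px
    d=c.get('distortion',c.get('dist_coeffs',None))
    if d is not None:
        q=cv2.undistortPoints(np.array([[[u,v]]],float),K,np.array(d,float)).ravel()
    else: q=[(u-K[0,2])/K[0,0],(v-K[1,2])/K[1,1]]
    return p,r@np.array([q[0],-q[1],-1.0])
def at_z(n,px,z):
    p,d=ray(n,px); return p+d*(z-p[2])/d[2]
def tri(n1,a,n2,b):
    p,d=ray(n1,a);q,e=ray(n2,b)
    d=d/np.linalg.norm(d);e=e/np.linalg.norm(e)
    s=np.linalg.lstsq(np.c_[d,-e],q-p,rcond=None)[0]
    A=p+s[0]*d;B=q+s[1]*e
    return (A+B)/2,np.linalg.norm(A-B)
def proj(n,X):
    K,p,r,c=cal(n); x=(np.asarray(X,float)-p)@r; x=x*[1,-1,-1]
    d=c.get('distortion',c.get('dist_coeffs',None))
    return cv2.projectPoints(x.reshape(1,1,3),np.zeros(3),np.zeros(3),K,np.array(d,float) if d is not None else None)[0].ravel()[::-1]
E
python3 - <<'E'
from h import *
for n in('side','top'):
    im,d=ctrl.get_image(n); cv2.imwrite(f'pics/{n}0.png',im); np.save(f'{n}0.npy',d); print(n,ctrl.get_calibration(n))
print(ctrl.sense(),ctrl.grip_depth)
E
```

```text
pics
side {'camera_matrix': array([[526.55838178,   0.        , 310.1335047 ],
       [  0.        , 526.55838178, 237.64875741],
       [  0.        ,   0.        ,   1.        ]]), 'position': array([0.33592797, 0.63497856, 0.80774662]), 'rotation': array([-0.04569163,  0.34371005,  0.92567899, -0.15130792])}
top {'camera_matrix': array([[593.5820548 ,   0.        , 314.87300115],
       [  0.        , 593.5820548 , 238.12142693],
       [  0.        ,   0.        ,   1.        ]]), 'position': array([0.32649475, 0.06312714, 1.37427131]), 'rotation': array([ 0.05253023, -0.06131195, -0.70381727,  0.70577806])}
{'time': 0.1, 'joints': array([-1.44709138e+00,  2.21149216e-01,  1.52747986e+00,  1.55105261e-05,
        1.39470271e+00, -1.26125206e-01]), 'qvel': array([-0.00167517, -0.00132505, -0.00336858,  0.00055241,  0.00020639,
        0.00046371]), 'tau': array([ 7.28313280e-04, -4.98248541e+01, -3.90545940e+01, -2.38203647e-04,
        5.74461592e-03,  1.09833013e-05]), 'tcp_pos': array([ 0.15444399, -0.60506413,  0.23031634]), 'tcp_rot': array([ 0.43424861,  0.558829  , -0.43337036,  0.55796812]), 'contact_force': array([-0.6506845 , -0.25244565, -0.10462336]), 'ft_torque': array([0.00440032, 0.03054899, 0.01181642]), 'finger_gap': 1.0005697769904935} 0.0187
```

View pics/side0.png

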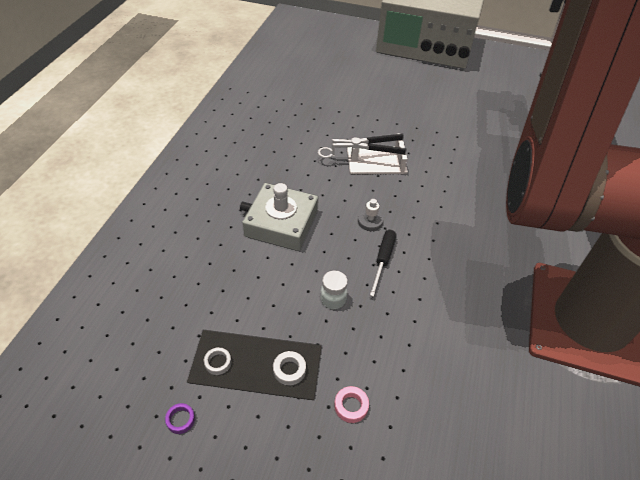

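View pics/top0.png

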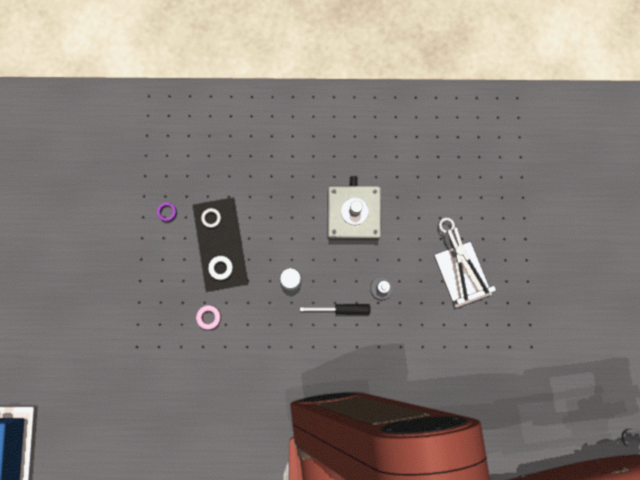

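The side view shows the narrow collar at about (row 360, col 217), the wide one at (367, 290), the axle at (195, 280) and the pliers at (145, 375). In the top view they are at (217, 211), (267, 221), (208, 355) and (262, 463). The pink and purple look-alikes lie off the mat.

```bash
cat > m.py <<'E'
from h import *
for t in('collar_wide','collar_narrow','axle_seat','axle_end','axle_groove','pliers','pliers_grip','ring_mid','screw_jar','lens_post','drive_unit','mat','pliers_rest'):
    S=ctrl.spot_point('side',t);T=ctrl.spot_point('top',t)
    print(t,[(np.round(x['position'],1).tolist(),round(x['p'],2)) for x in S[:3]],[(np.round(x['position'],1).tolist(),round(x['p'],2)) for x in T[:3]])
    best=[]
    for a in S[:3]:
        for b in T[:3]:
            X,e=tri('side',a['position'],'top',b['position'])
            if e<.01: print('    ',np.round(X,4),round(e,4),round(a['p'],2),round(b['p'],2))
E
python3 m.py; python3 -c "
from bench import ctrl;print(ctrl.sense()['time'])"
```

```text
collar_wide [([405.7, 353.3], 0.87), ([369.7, 291.0], 0.82)] [([319.0, 210.3], 0.78), ([267.5, 222.2], 0.69)]
     [0.3617 0.2851 0.0014] 0.0007 0.87 0.78
     [0.4775 0.2603 0.0053] 0.0038 0.82 0.69
collar_narrow [([419.5, 182.2], 0.68), ([362.4, 218.8], 0.67), ([187.4, 281.8], 0.38)] [([210.1, 165.7], 0.62), ([217.3, 208.2], 0.45)]
     [0.6094 0.3943 0.0096] 0.0083 0.68 0.62
     [0.5917 0.2932 0.0205] 0.0058 0.67 0.45
axle_seat [([207.7, 280.2], 0.77)] [([210.1, 356.2], 0.93)]
     [ 0.6081 -0.048   0.0422] 0.001 0.77 0.93
axle_end [([190.2, 278.0], 0.62)] [([205.5, 355.1], 0.96), ([205.9, 354.5], 0.58)]
     [ 0.6076 -0.0409  0.0975] 0.0008 0.62 0.96
     [ 0.6067 -0.0394  0.099 ] 0.0015 0.62 0.58
axle_groove [([191.8, 276.6], 0.96)] [([205.0, 352.4], 0.81), ([289.4, 377.2], 0.71)]
     [ 0.6083 -0.0349  0.0985] 0.0006 0.96 0.81
pliers [([144.9, 353.6], 0.96)] [([252.3, 457.0], 0.67)]
     [ 0.5133 -0.2732  0.0534] 0.0063 0.96 0.67
pliers_grip [([140.1, 381.9], 0.77), ([188.4, 280.2], 0.39)] [([273.7, 470.3], 0.98)]
     [ 0.46   -0.2989  0.0629] 0.0018 0.77 0.98
ring_mid [([149.1, 324.0], 0.87), ([366.1, 253.8], 0.48)] [([223.9, 446.5], 0.78)]
     [ 0.5787 -0.2556  0.0378] 0.0013 0.87 0.78
screw_jar [([302.4, 330.1], 0.9), ([207.3, 280.9], 0.47), ([161.0, 354.3], 0.28)] [([282.8, 289.8], 0.79)]
     [ 0.4499  0.1047 -0.0066] 0.0089 0.9 0.79
lens_post [([222.0, 368.5], 0.68)] [([284.9, 378.6], 0.81)]
     [ 0.4372 -0.1011  0.007 ] 0.0057 0.68 0.81
drive_unit [([227.6, 280.1], 0.84)] [([216.6, 351.7], 0.66), ([285.2, 291.6], 0.32)]
     [ 0.6052 -0.0413 -0.0104] 0.0027 0.84 0.66
mat [([364.4, 254.5], 0.7)] [([243.6, 215.5], 0.72)]
     [0.5335 0.2758 0.0166] 0.0002 0.7 0.72
pliers_rest [([159.4, 355.5], 0.85)] []
1.4
```

Run:
```python
import cv2,numpy as np
s=cv2.imread('pics/side0.png');t=cv2.imread('pics/top0.png')
def c(im,r,cc,h=24,w=32,k=12): return cv2.resize(im[r-h:r+h,cc-w:cc+w],None,fx=k*400/768,fy=k*300/576,interpolation=cv2.INTER_CUBIC)
A=np.vstack([np.hstack([c(s,365,290),c(s,362,218)]),np.hstack([c(t,267,221),c(t,217,211)])])
B=np.vstack([np.hstack([c(s,205,280),c(t,210,355)]),np.hstack([c(s,150,365,36,48,8),c(t,255,463,48,64,6)])])
cv2.imwrite('pics/A.png',A);cv2.imwrite('pics/B.png',B)
```

```text
(no output)
```

View pics/A.png

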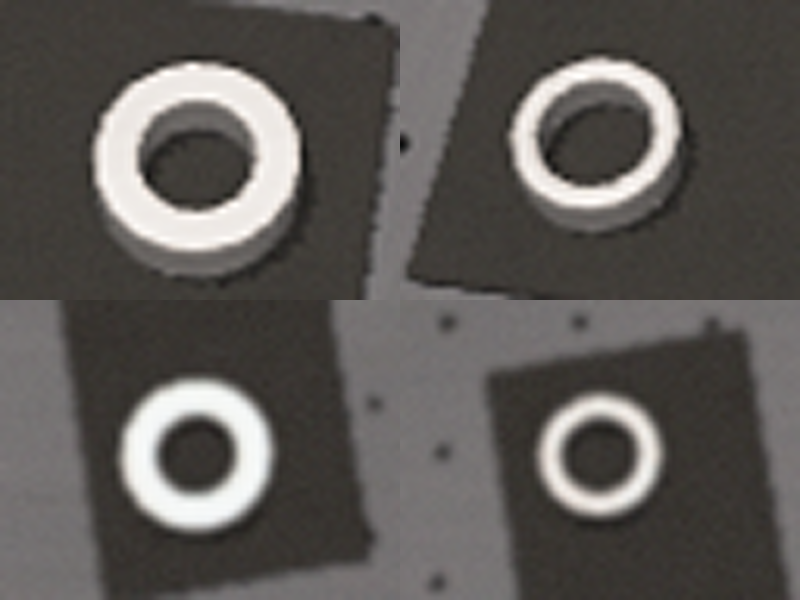

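View pics/B.png

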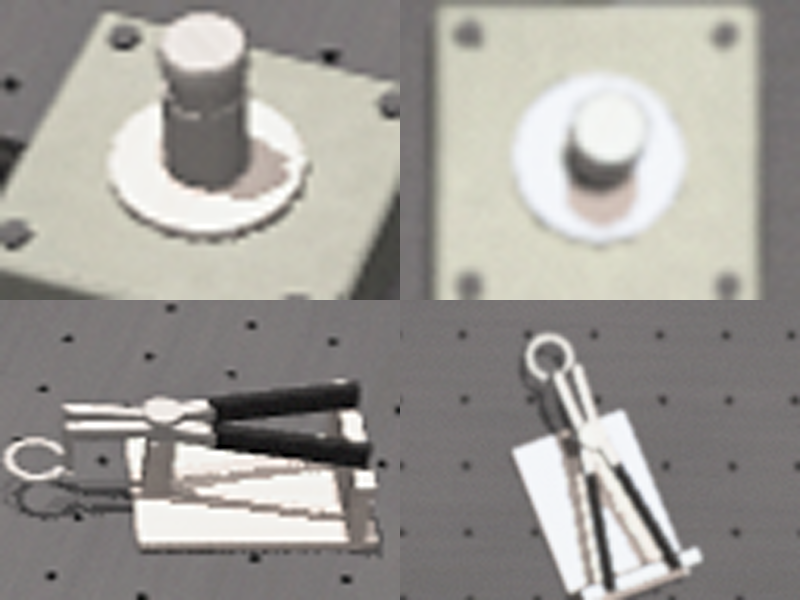

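```bash
cat > fit.py <<'E'
from h import *
def ell(im,rc,thr,h=24,k=8,dbg=None):
    r,c=[int(round(x)) for x in rc]
    g=im[r-h:r+h,c-h:c+h].astype(np.float32).min(2)
    G=cv2.resize(g,None,fx=k,fy=k,interpolation=cv2.INTER_CUBIC)
    m=(G>thr).astype(np.uint8)
    n,l,st,ce=cv2.connectedComponentsWithStats(m)
    # component nearest to seed centre with largest area
    i=min(range(1,n),key=lambda i:(np.hypot(*(ce[i]-h*k))/k-0.02*st[i,4]/k/k))
    cs,_=cv2.findContours((l==i).astype(np.uint8),cv2.RETR_EXTERNAL,cv2.CHAIN_APPROX_NONE)
    q=cv2.convexHull(max(cs,key=len))
    # resample hull dense
    e=cv2.fitEllipse(max(cs,key=len))
    (x,y),(a,b),_=e
    if dbg:
        o=cv2.cvtColor(np.clip(G,0,255).astype(np.uint8),cv2.COLOR_GRAY2BGR);cv2.ellipse(o,e,(0,0,255),1);cv2.imwrite(dbg,o)
    return ((y+.5)/k-.5+r-h,(x+.5)/k-.5+c-h),(a/k,b/k)
E
python3 - <<'E'
from fit import *
s=cv2.imread('pics/side0.png');t=cv2.imread('pics/top0.png')
for n,a,b in(('wide',(365,290),(267,221)),('narrow',(360,217),(217,211))):
  for th in(130,150,170):
    A,da=ell(s,a,th,dbg=f'pics/{n}s{th}.png');B,db=ell(t,b,th);X,e=tri('side',A,'top',B)
    print(n,th,np.round(A,2),np.round(da,1),np.round(B,2),np.round(db,1),np.round(X,4),round(e,4), np.round(at_z('side',A,.022 if n=='wide' else .019),4),np.round(at_z('top',B,.022 if n=='wide' else .019),4))
for r in range(196,222,2): print(r,t[r,338:374].min(1))
print()
for r in range(180,222,2): print(r,s[r,258:304].min(1))
E
```

```text
wide 130 [365.81 289.  ] [30.2 33. ] [267.24 219.97] [23.8 24.3] [0.478  0.2631 0.0229] 0.0001 [0.4781 0.2627 0.022 ] [0.4781 0.2633 0.022 ]
wide 150 [365.76 289.01] [29.9 32.7] [267.25 219.97] [23.4 23.9] [0.478  0.2631 0.0231] 0.0001 [0.4781 0.2626 0.022 ] [0.4781 0.2633 0.022 ]
wide 170 [365.73 289.02] [29.6 32.4] [267.26 219.97] [23.  23.4] [0.4779 0.2631 0.0232] 0.0001 [0.4781 0.2625 0.022 ] [0.4781 0.2633 0.022 ]
narrow 130 [359.04 216.72] [23.5 27.2] [217.32 210.52] [18.9 19.4] [0.5945 0.2885 0.0204] 0.0001 [0.595  0.2879 0.019 ] [0.5949 0.2888 0.019 ]
narrow 150 [359.01 216.73] [23.1 26.8] [217.32 210.52] [18.4 18.9] [0.5945 0.2885 0.0205] 0.0001 [0.595  0.2878 0.019 ] [0.5949 0.2888 0.019 ]
narrow 170 [359.   216.74] [22.8 26.5] [217.33 210.53] [18.  18.4] [0.5945 0.2885 0.0206] 0.0001 [0.595  0.2878 0.019 ] [0.5948 0.2888 0.019 ]
196 [193 189 191 191 194 191 191 194 196 194 195 192 196 197 197 199 197 197
 197 197 196 193 196 193 196 196 197 196 198 198 195 196 197 201 200 201]
198 [192 192 192 193 191 193 196 196 194 193 191 204 224 231 235 235 237 235
 233 232 230 225 211
[... 5047 characters left out ...]
7 236 236
 238 237 238 240 240 240 240 241 241 242 241 243 242 243 243 227 146  96
 135 192 190 190 190 190 188 190 189 190]
216 [186 186 185 183 184 183 184 186 187 189 187 164 122 113 149 203 236 245
 242 241 243 242 242 242 242 243 244 246 244 225 185 128 100  91 143 188
 192 190 189 187 187 185 186 187 187 185]
218 [184 184 185 184 183 184 185 187 186 183 187 186 187 189 185 167 117  88
 106 120 128 139 138 137 136 126 124 115  79 126 188 185 188 193 189 188
 187 189 186 187 187 187 188 191 190 189]
220 [184 187 185 185 184 186 183 186 185 185 188 188 184 186 188 189 190 191
 190 191 184 187 190 188 183 187 192 188 193 191 191 190 186 189 189 186
 189 188 188 188 189 189 186 187 185 183]
```

Run:
```python
from fit import *
s=cv2.imread('pics/side0.png');t=cv2.imread('pics/top0.png')
B,db=ell(t,(210,355),218,dbg='pics/ft.png'); print('flange top',np.round(B,2),np.round(db,1),np.round(at_z('top',B,.05),4))
for th in (170,190,200):
  A,da=ell(s,(187,279),th if th>190 else 205,h=6,dbg='pics/as.png'); print('axle end side',np.round(A,2),np.round(da,1),np.round(at_z('side',A,.102),4))
# flange side: points on white outer contour, excluding axle columns, robust ellipse
k=8;r0,c0,h=203,280,24
g=cv2.resize(s[r0-h:r0+h,c0-h:c0+h].astype(np.float32).min(2),None,fx=k,fy=k,interpolation=cv2.INTER_CUBIC)
m=(g>214).astype(np.uint8);m[:(193-r0+h)*k]=0
m=cv2.morphologyEx(m,cv2.MORPH_CLOSE,np.ones((3,3)))
cs,_=cv2.findContours(m,cv2.RETR_EXTERNAL,cv2.CHAIN_APPROX_NONE)
P=np.vstack([c for c in cs if len(c)>60])
H=cv2.convexHull(P)
# keep contour points close to hull
d=np.array([abs(cv2.pointPolygonTest(H,(float(p[0][0]),float(p[0][1])),True)) for p in P])
Q=P[d<6]; 
rr=(Q[:,0,1]/k)+r0-h
cc=(Q[:,0,0]/k)+c0-h
Q=Q[~((cc>273)&(cc<289)&(rr<206))]
e=cv2.fitEllipse(Q); (x,y),ab,_=e
o=cv2.cvtColor(np.clip(g,0,255).astype(np.uint8),cv2.COLOR_GRAY2BGR);cv2.ellipse(o,e,(0,0,255),1)
for p in Q: o[p[0][1],p[0][0]]=(0,255,0)
o2=cv2.imread('pics/ft.png');cv2.imwrite('pics/fs.png',np.hstack([o,o2]))
A=((y+.5)/k-.5+r0-h,(x+.5)/k-.5+c0-h)
print('flange side',np.round(A,2),np.array(ab)/k,np.round(at_z('side',A,.05),4),tri('side',A,'top',B))
```

```text
flange top [210.46 354.44] [26.4 27.5] [ 0.6061 -0.0433  0.05  ]
axle end side [187.3 279.5] [ 8.5 11.5] [ 0.6064 -0.045   0.102 ]
axle end side [187.3 279.5] [ 8.5 11.5] [ 0.6064 -0.045   0.102 ]
axle end side [187.29 279.45] [ 8.6 11.7] [ 0.6065 -0.045   0.102 ]
flange side [206.15 280.55] [22.03086853 30.64904594] [ 0.6056 -0.0453  0.05  ] (array([ 0.60515732, -0.04314834,  0.05237592]), np.float64(0.0007846634728418368))
```

View pics/fs.png

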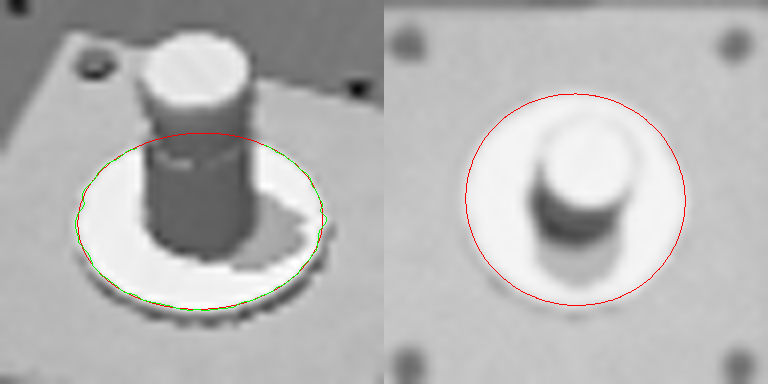

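The axle is at about (0.606, -0.044). The two views differ by about 2 mm in y there, so I'll do the final alignment against the held part itself. Next I'll work out the first move to the wide collar.

```bash
cat > go.py <<'E'
from h import *
def axes():
    s=ctrl.sense(); r=R.from_quat(s['tcp_rot']).as_matrix(); return s,np.array(s['tcp_pos']),r
def plan(pts, yaw=None):
    """pts: world TCP targets. yaw: wanted world angle (deg) of jaw (tool z) direction, mod 180"""
    s,p,r=axes(); z=r[:,2]; cur=np.degrees(np.arctan2(z[1],z[0]))
    print('t',round(s['time'],2),'tcp',np.round(p,4),'x',np.round(r[:,0],4),'z',np.round(z,4),'jawyaw',round(cur,2),'gap',round(s['finger_gap'],3),'F',np.round(s['contact_force'],1),'q',np.round(s['joints'],2))
    if yaw is not None:
        d=(yaw-cur+90)%180-90; print('turn about tool x:',round(-d if r[2,0]<0 else d,2))
    for q in pts:
        q=np.array(q,float); print(np.round(q,4),'->',np.round(r.T@(q-p)/.06,3))
E
python3 -c "
from go import *
plan([(.45,-.2,.2),(.5,.1,.16),(.478,.263,.12),(.478,.263,.008)],90)"
```

```text
t 1.4 tcp [ 0.1545 -0.6056  0.2313] x [-0.  0. -1.] z [ 0.2472 -0.969  -0.    ] jawyaw -75.69 gap 1.003 F [ 0.1  0.4 -0.3] q [-1.45  0.22  1.53 -0.    1.39 -0.13]
turn about tool x: 14.31
[ 0.45 -0.2   0.2 ] -> [ 0.522  6.443 -5.333]
[0.5  0.1  0.16] -> [ 1.188  8.487 -9.972]
[0.478 0.263 0.12 ] -> [  1.855   8.803 -12.695]
[0.478 0.263 0.008] -> [  3.722   8.803 -12.695]
```

```bash
python3 -m pendant '[[0,0.5,6.4,-5.3,0],[0,0.5,6.4,-5.3,0],[0,0.5,6.4,-5.3,0],[0,0.5,6.4,-5.3,5],[0,0.5,6.4,-5.3,10],[0,0.5,6.4,-5.3,14.3],[0,0.5,6.4,-5.3,14.3],[0,1.2,8.5,-10,14.3],[0,1.2,8.5,-10,14.3],[0,1.2,8.5,-10,14.3]]'
python3 -c "
from go import *
plan([(.5,.1,.16),(.478,.263,.12),(.478,.263,.008)],90)"
```

```text
time: 2.65
tcp_pos: [0.4572, -0.0702, 0.1819]
tcp_rot: [0.5, 0.5, -0.5, 0.5]
contact_force: [1.0, 0.4, -0.3]
finger_gap: 1.002
t 2.65 tcp [ 0.4572 -0.0702  0.1819] x [ 1.2e-03 -4.0e-04 -1.0e+00] z [ 0.e+00 -1.e+00  4.e-04] jawyaw -90.0 gap 1.002 F [ 1.   0.4 -0.3] q [-0.32 -0.14  1.99  0.    1.29  1.25]
turn about tool x: 0.0
[0.5  0.1  0.16] -> [ 0.365  0.713 -2.836]
[0.478 0.263 0.12 ] -> [ 1.03   0.346 -5.553]
[0.478 0.263 0.008] -> [ 2.897  0.344 -5.554]
```

```bash
python3 -m pendant '[[0,0.5,0.5,-3,0],[0,0.5,0.5,-3,0],[0,0.8,0.35,-5.55,0],[0,0.8,0.35,-5.55,0],[0,0.8,0.35,-5.55,0],[0,1.8,0.35,-5.55,0],[0,1.8,0.35,-5.55,0],[0,1.8,0.35,-5.55,0],[0,1.8,0.35,-5.55,0]]'
python3 -c "
from go import *
plan([(.478,.263,.008)],90)
im,_=ctrl.get_image('side');im2,_=ctrl.get_image('top');cv2.imwrite('pics/p1.png',np.hstack([im[280:460,200:400],im2[200:380,130:330]]).repeat(2,0).repeat(2,1))"
```

```text
time: 3.78
tcp_pos: [0.4802, 0.2623, 0.0761]
tcp_rot: [0.502, 0.499, -0.499, 0.501]
contact_force: [-0.1, -0.2, -0.2]
finger_gap: 1.0
t 3.77 tcp [0.4802 0.2623 0.0761] x [ 4.7e-03  7.0e-04 -1.0e+00] z [-1.3e-03 -1.0e+00 -7.0e-04] jawyaw -90.07 gap 1.0 F [-0.1 -0.2 -0.2] q [ 0.36  0.2   1.86 -0.    1.08  1.93]
turn about tool x: -0.07
[0.478 0.263 0.008] -> [ 1.136 -0.041 -0.01 ]
```

View pics/p1.png

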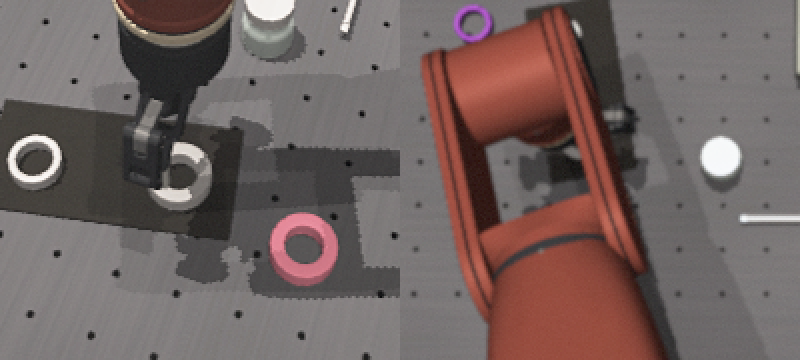

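The side view shows the fingers straddling the wide collar, with nothing else near. I'll go down and grip.

```bash
python3 -m pendant '[[0,0.5,-0.04,-0.01,0],[0,0.9,-0.04,-0.01,0],[0,1.13,-0.04,-0.01,0],[0,1.13,-0.04,-0.01,0],[0,1.13,-0.04,-0.01,0]]'
python3 -c "
from go import *
plan([(.478,.263,.008)],90)"
```

```text
time: 4.5
tcp_pos: [0.479, 0.2632, 0.0094]
tcp_rot: [0.502, 0.498, -0.498, 0.501]
contact_force: [0.4, 0.0, -0.0]
finger_gap: 1.0
t 4.5 tcp [0.479  0.2632 0.0094] x [ 0.0065  0.0015 -1.    ] z [-0.0018 -1.     -0.0015] jawyaw -90.1 gap 1.0 F [ 0.4  0.  -0. ] q [ 0.36  0.3   1.89 -0.    0.94  1.93]
turn about tool x: -0.1
[0.478 0.263 0.008] -> [ 0.023 -0.017  0.003]
```

```bash
python3 -m pendant '[[0,0.01,-0.017,0,0],[0.4,0.01,-0.017,0,0],[0.6,0.01,-0.017,0,0],[0.6,0.01,-0.017,0,0],[0.6,0.01,-0.017,0,0],[0.6,0.01,-0.017,0,0]]'
python3 -c "
from go import *
plan([(.478,.263,.12)],90)"
```

```text
time: 5.25
tcp_pos: [0.4784, 0.2633, 0.01]
tcp_rot: [0.503, 0.498, -0.498, 0.501]
contact_force: [-2.0, -1.7, 8.0]
finger_gap: 0.61
t 5.25 tcp [0.4784 0.2633 0.01  ] x [ 0.007   0.0015 -1.    ] z [-0.0016 -1.     -0.0015] jawyaw -90.09 gap 0.61 F [-2.  -1.7  8. ] q [ 0.36  0.3   1.89 -0.    0.95  1.93]
turn about tool x: -0.09
[0.478 0.263 0.12 ] -> [-1.833  0.007  0.003]
```

```bash
python3 -m pendant '[[0.7,-0.3,0,0,0],[0.7,-1,0,0,0],[0.7,-2,0,0,0],[0.7,-2.5,0,0,0],[0.7,-2.5,0,0,0]]'
python3 -c "
from go import *
plan([(.606,-.044,.16)],90)"
```

```text
time: 5.88
tcp_pos: [0.4794, 0.264, 0.1639]
tcp_rot: [0.505, 0.497, -0.496, 0.502]
contact_force: [0.4, -0.5, -3.5]
finger_gap: 0.601
t 5.88 tcp [0.4794 0.264  0.1639] x [ 0.0138  0.0041 -0.9999] z [-0.0014 -1.     -0.0041] jawyaw -90.08 gap 0.601 F [ 0.4 -0.5 -3.5] q [ 0.36  0.08  1.81 -0.    1.23  1.93]
turn about tool x: -0.08
[ 0.606 -0.044  0.16 ] -> [0.074 2.116 5.13 ]
```

```bash
python3 -m pendant '[[0.7,0.07,1.06,2.5,0],[0.7,0.07,1.06,2.5,0],[0.7,0.07,1.06,2.5,0],[0.7,0.07,2.1,4.9,0],[0.7,0.07,2.1,4.9,0],[0.7,0.07,2.1,5.13,0],[0.7,0.07,2.116,5.13,0],[0.7,0.07,2.116,5.13,0],[0.7,0.07,2.116,5.13,0],[0.7,0.07,2.116,5.13,0]]'
python3 -c "
from go import *
plan([(.606,-.044,.16)],90)
im,_=ctrl.get_image('side');im2,_=ctrl.get_image('top');cv2.imwrite('pics/s2.png',im);cv2.imwrite('pics/t2.png',im2);cv2.imwrite('pics/p2.png',np.hstack([im[110:290,180:380],im2[120:300,255:455]]).repeat(2,0).repeat(2,1))"
```

```text
time: 7.12
tcp_pos: [0.6057, -0.0427, 0.16]
tcp_rot: [0.504, 0.498, -0.496, 0.502]
contact_force: [0.0, 0.2, -2.3]
finger_gap: 0.604
t 7.12 tcp [ 0.6057 -0.0427  0.16  ] x [ 0.0134  0.0043 -0.9999] z [ 3.0e-04 -1.0e+00 -4.3e-03] jawyaw -89.98 gap 0.604 F [ 0.   0.2 -2.3] q [-0.2   0.23  1.66  0.01  1.25  1.36]
turn about tool x: 0.02
[ 0.606 -0.044  0.16 ] -> [0.    0.006 0.022]
```

View pics/p2.png

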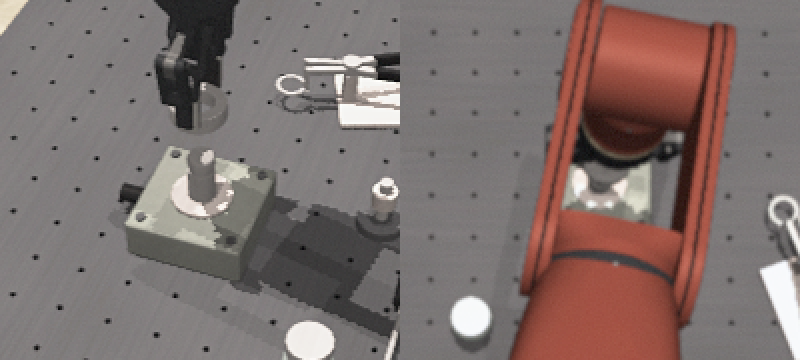

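```bash
cat > ov.py <<'E'
from h import *
def circ(c,r,n=72,ax=(0,0,1)):
    a=np.linspace(0,2*np.pi,n);ax=np.array(ax,float);ax/=np.linalg.norm(ax)
    u=np.cross(ax,[0,1,0]);u/=np.linalg.norm(u);v=np.cross(ax,u)
    return np.array(c)+r*(np.outer(np.cos(a),u)+np.outer(np.sin(a),v))
def overlay(img,cam,curves,rc,h,w,k,out):
    r0,c0=rc; o=cv2.resize(img[r0-h:r0+h,c0-w:c0+w],None,fx=k,fy=k,interpolation=cv2.INTER_CUBIC)
    for P,col in curves:
        q=np.array([proj(cam,x) for x in P]); q=np.c_[(q[:,1]-c0+w+.5)*k-.5,(q[:,0]-r0+h+.5)*k-.5]
        cv2.polylines(o,[np.round(q*16).astype(np.int32)],False,col,1,cv2.LINE_AA,4)
    cv2.imwrite(out,o)
E
python3 - <<'E'
from ov import *
im=cv2.imread('pics/s2.png'); g=np.clip(im.astype(float)*1.6,0,255).astype(np.uint8)
t=(.6057,-.0427)
C=[(circ((*t,.154),.027),(0,255,0)),(circ((*t,.172),.027),(0,255,255)),(circ((*t,.172),.0155),(0,255,255))]
a=(.606,-.044)
C+=[(circ((*a,.05),.031),(255,0,0)),(circ((*a,.102),.0115),(0,0,255)),(circ((*a,.0995),.014),(0,0,255)),(circ((*a,.05),.014),(0,0,255))]
overlay(g,'side',C,(185,280),48,50,8,'pics/o2.png')
E
```

```text
(no output)
```

View pics/o2.png

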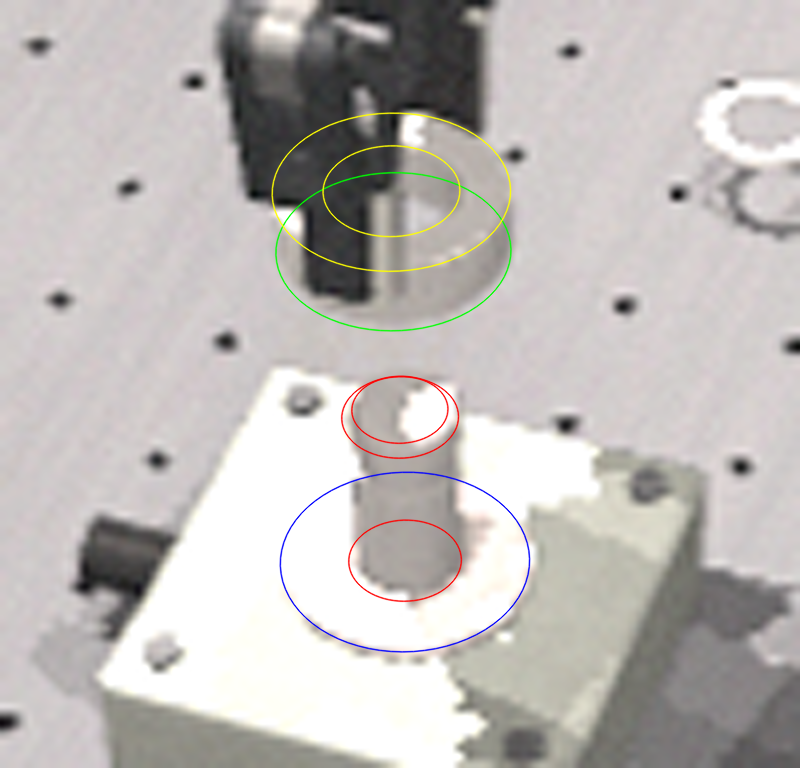

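Run:
```python
from h import *
for x,y in((.606,-.044),(.6055,-.0453),(.605,-.045),(.604,-.045)):
    for z in(.05,.06,.07,.08,.095,.102): print(x,y,z,np.round(proj('side',(x,y,z)),2),np.round(proj('top',(x,y,z)),2))
```

```text
0.606 -0.044 0.05 [206.54 280.14] [210.49 354.76]
0.606 -0.044 0.06 [203.03 280.02] [209.58 355.11]
0.606 -0.044 0.07 [199.46 279.89] [208.65 355.46]
0.606 -0.044 0.08 [195.84 279.77] [207.71 355.82]
0.606 -0.044 0.095 [190.31 279.58] [206.28 356.37]
0.606 -0.044 0.102 [187.69 279.49] [205.59 356.63]
0.6055 -0.0453 0.05 [206.16 280.6 ] [210.71 355.33]
0.6055 -0.0453 0.06 [202.64 280.48] [209.8  355.68]
0.6055 -0.0453 0.07 [199.08 280.36] [208.87 356.04]
0.6055 -0.0453 0.08 [195.46 280.24] [207.93 356.4 ]
0.6055 -0.0453 0.095 [189.93 280.06] [206.5  356.96]
0.6055 -0.0453 0.102 [187.31 279.97] [205.82 357.22]
0.605 -0.045 0.05 [206.32 280.78] [210.92 355.2 ]
0.605 -0.045 0.06 [202.8  280.67] [210.01 355.55]
0.605 -0.045 0.07 [199.24 280.55] [209.09 355.91]
0.605 -0.045 0.08 [195.62 280.43] [208.15 356.27]
0.605 -0.045 0.095 [190.09 280.25] [206.72 356.83]
0.605 -0.045 0.102 [187.47 280.16] [206.04 357.09]
0.604 -0.045 0.05 [206.44 281.25] [211.35 355.2 ]
0.604 -0.045 0.06 [202.92 281.14] [210.44 355.56]
0.604 -0.045 0.07 [199.36 281.03] [209.52 355.91]
0.604 -0.045 0.08 [195.74 280.91] [208.59 356.28]
0.604 -0.045 0.095 [190.21 280.73] [207.17 356.83]
0.604 -0.045 0.102 [187.59 280.65] [206.49 357.09]
```

Run:
```python
from h import *
im=cv2.imread('pics/s2.png').astype(int).sum(2)//3
for c in range(264,294,3): print(c,im[160:186,c])
for r in range(150,178,4): print(r,im[r,284:300], im[r,260:272])
```

```text
264 [ 38  34  37 147 123 118 121 119 118 122 127 127 128 127 125 125 126 125
 124 125 125 125 120 155 174 186]
267 [ 38  39  27  94 134 142 115  98  97  95 100  93  96 120 125 127 124 123
 123 125 122 123 120 143 166 116]
270 [ 39  38  38  36  34  35  36  36  41  32  38  35  35  40 104 111 121 125
 125 123 124 123 124 123 169 166]
273 [ 32  29  35  37  32  37  38  34  37  37  36  35  36  31  45 100 111 122
 123 124 123 126 127 125 118 182]
276 [ 33  59  74  73  73  70  71  71  74  75  73  73  74  61  83 108 105 120
 124 125 124 123 125 123 113 108]
279 [ 77  76  81  78  80  78  85  87  87  89  89  87  87  90 100 106 106 112
 124 125 123 121 123 117 113 111]
282 [104 103 119 128 126 121 116 110 112 118 108 107 106 107 108 107 107 123
 127 125 126 125 127 118 109 101]
285 [ 96  95  99 106 113 114 114 111 114 129 108 106 105 106 104 104 114 123
 122 124 124 124 123 125 116 192]
288 [115 116 115 114 114 114 113 115 112 105 104 102 100  98 103 127 127 126
 126 128 129 126 127 127 125 125]
291 [115 114 114 115 115 109  97  93  95  94  93  93 107 128 129 127 128 129
 126 125 126 125 125 126 128 127]
150 [ 29  32  29  34  35  42  85 125 130 129 129 129 127 129 133 132] [33 35 31 39 38 39 44 42 34 36 34 31]
154 [111 111 113 112 110 109 120 133 130 130 132 131 133 129 126 129] [29 36 34 33 31 33 33 33 29 34 32 35]
158 [ 99  99  99 110 114 111 112 110 116 123 129 128 130 130 126 127] [66 33 34 35 38 40 39 41 41 38 34 35]
162 [101  99  91  99 115 113 113 114 112 106 121 129 129 129 129 128] [124 116  99  85  37  23  24  27  36  37  38  31]
166 [111 114 112 112 113 121 125  97  90  93 120 132 127 129 130 128] [129 128 126 127 121 110 125 115  29  31  36  39]
170 [108 108 101 101 104 101  92  93  97 120 129 128 129 128 127 130] [128 126 125 128 127 119 108 100  44  33  38  36]
174 [107 104 103 100 103 115 127 129 128 128 128 127 130 130 128 128] [126 127 128 126 125 126 124 125 120 106 104  99]
```

Run:
```python
from ov import *
im=cv2.imread('pics/s2.png'); g=np.clip(im.astype(float)*1.8,0,255).astype(np.uint8)
overlay(g,'side',[],(160,278),22,26,15,'pics/o3.png')
```

```text
(no output)
```

View pics/o3.png

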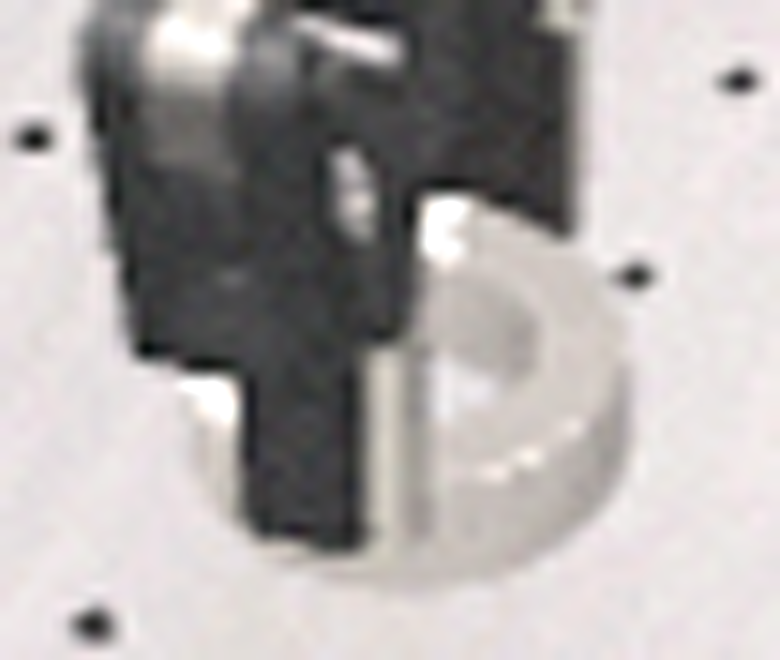

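Run:
```python
from ov import *
from scipy.optimize import least_squares
P=np.array([(175.4,270),(176.3,273),(176.6,276),(177.0,279),(176.5,282),(176,285),(174.5,288),(172.2,291),(170,292.8),(166,293.7),(162,293.6),(170,265.4),(166,263.8)])
def f(q,z,ax=(0,0,1)):
    b=np.array([q[0],q[1],z]);ax=np.array(ax)
    C=np.vstack([circ(b,.027,180,ax),circ(b+.018*ax,.027,180,ax)])
    H=cv2.convexHull(np.array([proj('side',c) for c in C],np.float32))
    return [cv2.pointPolygonTest(H,(float(p[0]),float(p[1])),True) for p in P]
for z in(.152,.154,.156):
    s=least_squares(f,[.606,-.044],args=(z,),diff_step=1e-3);print(z,s.x,np.round(s.fun,2))
s=least_squares(f,[.606,-.044],args=(.154,(-.008,-.004,1)),diff_step=1e-3);print(s.x,np.round(s.fun,2))
s=least_squares(lambda q:f(q[:2],q[2]),[.606,-.044,.154],diff_step=1e-3);print(s.x,np.round(s.fun,2))
```

```text
Traceback (most recent call last):
  File "h.py", line 24, in proj
    K,p,r,c=cal(n); x=(np.asarray(X,float)-p)@r; x=x*[1,-1,-1]
            ~~~^^^
  File "h.py", line 5, in cal
    c=ctrl.get_calibration(n); r=np.array(c['rotation'],float)
ValueError: time passes only in moves, steps and waits
```

Too many calibration calls; I'll cache it.

```bash
python3 - <<'E'
s=open('h.py').read()
s=s.replace("def cal(n):\n","_c={}\ndef cal(n):\n    if n in _c: return _c[n]\n    _c[n]=_cal(n); return _c[n]\ndef _cal(n):\n")
open('h.py','w').write(s)
E
cat > cf.py <<'E'
from ov import *
from scipy.optimize import least_squares
def solve(P,R_,H_,z,x0,ax=(0,0,1),free=False,cam='side'):
    def f(q):
        b=np.array([q[0],q[1],q[2] if free else z]);a=np.array(ax,float)
        C=np.vstack([circ(b,R_,120,a),circ(b+H_*a,R_,120,a)])
        Hh=cv2.convexHull(np.array([proj(cam,c) for c in C],np.float32))
        return [cv2.pointPolygonTest(Hh,(float(p[0]),float(p[1])),True) for p in P]
    s=least_squares(f,list(x0)+([z] if free else []),diff_step=1e-3);return s.x,np.round(s.fun,2)
E
python3 - <<'E'
from cf import *
P=np.array([(175.4,270),(176.3,273),(176.6,276),(177.0,279),(176.5,282),(176,285),(174.5,288),(172.2,291),(170,292.8),(166,293.7),(162,293.6),(170,265.4),(166,263.8)])
for z in(.152,.154,.156): print(z,*solve(P,.027,.018,z,(.606,-.044)))
print(solve(P,.027,.018,.154,(.606,-.044),(-.008,-.004,1)))
print(solve(P,.027,.018,.154,(.606,-.044),free=True))
E
```

```text
0.152 [ 0.60700394 -0.0471997 ] [-0.38 -0.17  0.13 -0.1   0.14 -0.07  0.14  0.17 -0.02 -0.19 -0.12  0.48
 -0.38]
0.154 [ 0.60622924 -0.04520917] [-0.38 -0.17  0.13 -0.11  0.13 -0.07  0.13  0.18 -0.01 -0.16 -0.08  0.52
 -0.33]
0.156 [ 0.60545464 -0.04321926] [-0.38 -0.17  0.12 -0.12  0.12 -0.08  0.13  0.18  0.01 -0.12 -0.05  0.55
 -0.28]
(array([ 0.60630745, -0.04516425]), array([-0.41, -0.19,  0.11, -0.12,  0.14, -0.05,  0.16,  0.2 , -0.01,
       -0.19, -0.07,  0.53, -0.3 ]))
(array([ 0.60529036, -0.04279687,  0.15642464]), array([-0.38, -0.17,  0.12, -0.12,  0.12, -0.08,  0.13,  0.18,  0.01,
       -0.12, -0.04,  0.56, -0.27]))
```

```bash
python3 -c "
from go import *
plan([(.6054,-.0430,.12),(.6054,-.0430,.100),(.6054,-.0430,.057)],90)"
```

```text
t 7.22 tcp [ 0.6059 -0.0431  0.1603] x [ 0.0139  0.0041 -0.9999] z [-1.0e-04 -1.0e+00 -4.1e-03] jawyaw -90.0 gap 0.602 F [-0.1  0.3 -2.7] q [-0.2   0.23  1.66  0.01  1.25  1.36]
turn about tool x: -0.0
[ 0.6054 -0.043   0.12  ] -> [ 0.672 -0.017  0.002]
[ 0.6054 -0.043   0.1   ] -> [ 1.005 -0.022  0.003]
[ 0.6054 -0.043   0.057 ] -> [ 1.722 -0.032  0.006]
```

```bash
python3 -m pendant '[[0.7,0.35,-0.01,0,0],[0.7,0.67,-0.017,0.002,0],[0.7,0.84,-0.02,0.002,0],[0.7,1.0,-0.022,0.003,0],[0.7,1.0,-0.022,0.003,0],[0.7,1.0,-0.022,0.003,0]]'
python3 -c "
from go import *
plan([(.6054,-.0430,.057)],90)
im,_=ctrl.get_image('side');cv2.imwrite('pics/s3.png',im)
from ov import *
overlay(np.clip(im*1.7,0,255).astype(np.uint8),'side',[],(185,280),30,40,10,'pics/o4.png')
"
```

```text
time: 7.98
tcp_pos: [0.6059, -0.0431, 0.1009]
tcp_rot: [0.505, 0.497, -0.495, 0.503]
contact_force: [0.2, 0.5, -1.7]
finger_gap: 0.599
t 7.97 tcp [ 0.6059 -0.0431  0.1009] x [ 0.0148  0.0039 -0.9999] z [-1.0e-04 -1.0e+00 -3.9e-03] jawyaw -90.01 gap 0.599 F [ 0.2  0.5 -1.7] q [-0.2   0.29  1.7   0.01  1.14  1.36]
turn about tool x: -0.01
[ 0.6054 -0.043   0.057 ] -> [ 0.731 -0.019  0.001]
```

View pics/o4.png

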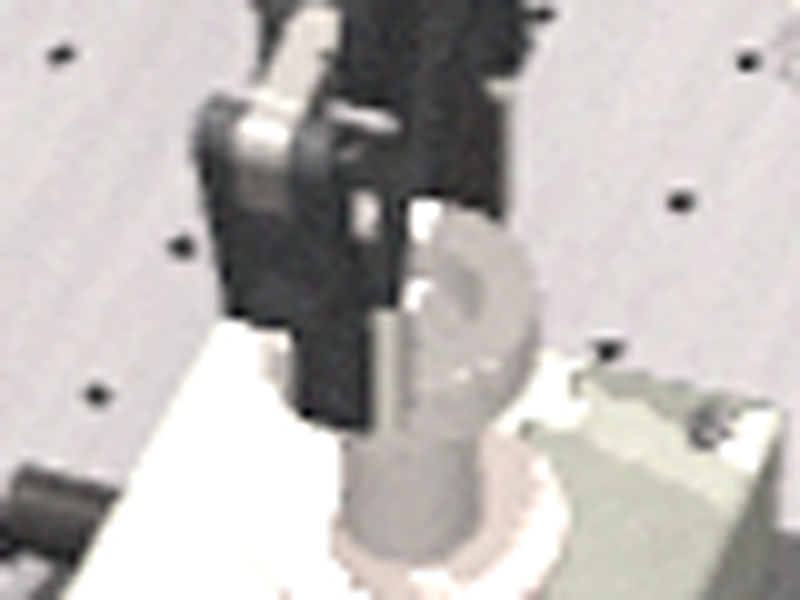

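The axle has entered the bore without force. I'll go on down.

```bash
python3 -m pendant '[[0.7,0.3,-0.005,0,0],[0.7,0.5,-0.01,0,0],[0.7,0.7,-0.015,0,0],[0.7,0.74,-0.015,0,0],[0.7,0.75,-0.015,0,0],[0.7,0.75,-0.015,0,0]]'
python3 -c "
from go import *
plan([(.6054,-.0430,.054)],90)"
```

```text
time: 8.78
tcp_pos: [0.6061, -0.043, 0.0562]
tcp_rot: [0.505, 0.497, -0.495, 0.503]
contact_force: [0.6, 0.1, -2.1]
finger_gap: 0.598
t 8.78 tcp [ 0.6061 -0.043   0.0562] x [ 0.0158  0.0037 -0.9999] z [-1.0e-04 -1.0e+00 -3.8e-03] jawyaw -90.01 gap 0.598 F [ 0.6  0.1 -2.1] q [-0.2   0.35  1.72  0.01  1.06  1.36]
turn about tool x: -0.01
[ 0.6054 -0.043   0.054 ] -> [ 0.037 -0.012  0.   ]
```

```bash
python3 -m pendant '[[0.7,0.02,-0.005,0,0],[0.7,0.04,-0.005,0,0],[0.7,0.04,-0.005,0,0]]'
```

```text
time: 9.15
tcp_pos: [0.6062, -0.043, 0.056]
tcp_rot: [0.505, 0.497, -0.495, 0.503]
contact_force: [-7.2, 0.5, 12.0]
finger_gap: 0.598
```

```bash
python3 -m pendant '[[0.2,0,0,0,0],[0,0,0,0,0],[0,0,0,0,0],[0,-1,0,0,0],[0,-1.8,0,0,0],[0,-2.2,0,0,0],[0,-2.2,0,0,0]]'
python3 -c "
from go import *
plan([(.5945,.2885,.12),(.5945,.2885,.009)],90)
im,_=ctrl.get_image('side');cv2.imwrite('pics/s4.png',im)
from ov import *
overlay(np.clip(im*1.3,0,255).astype(np.uint8),'side',[],(190,280),45,60,6,'pics/o5.png')
"
```

```text
time: 10.02
tcp_pos: [0.6057, -0.0438, 0.1906]
tcp_rot: [0.506, 0.495, -0.494, 0.505]
contact_force: [0.6, -0.7, 0.1]
finger_gap: 1.0
t 10.03 tcp [ 0.6057 -0.0438  0.1906] x [ 0.0214  0.0025 -0.9998] z [ 1.0e-04 -1.0e+00 -2.5e-03] jawyaw -89.99 gap 1.0 F [ 0.6 -0.7  0.1] q [-0.21  0.19  1.64  0.01  1.29  1.36]
turn about tool x: 0.01
[0.5945 0.2885 0.12  ] -> [ 1.185 -0.211 -5.536]
[0.5945 0.2885 0.009 ] -> [ 3.035 -0.25  -5.531]
```

View pics/o5.png

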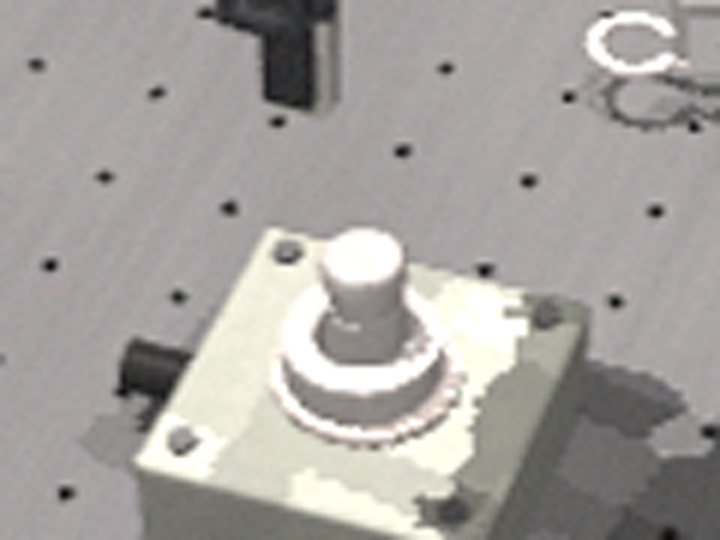

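```bash
python3 -m pendant '[[0,0,-0.08,-2,0],[0,0,-0.1,-3,0],[0,0.5,-0.15,-4.5,0],[0,1,-0.2,-5.5,0],[0,1.3,-0.215,-5.53,0],[0,1.6,-0.22,-5.53,0],[0,1.6,-0.22,-5.53,0],[0,1.6,-0.22,-5.53,0],[0,1.6,-0.22,-5.53,0]]'
python3 -c "
from go import *
plan([(.5947,.2885,.009)],90)
"
```

```text
time: 11.2
tcp_pos: [0.5939, 0.2875, 0.0942]
tcp_rot: [0.506, 0.496, -0.495, 0.504]
contact_force: [0.3, 0.9, -0.6]
finger_gap: 0.997
t 11.2 tcp [0.5939 0.2875 0.0942] x [ 0.0193  0.0035 -0.9998] z [-0.0014 -1.     -0.0036] jawyaw -90.08 gap 0.997 F [ 0.3  0.9 -0.6] q [ 0.33  0.41  1.56 -0.    1.15  1.91]
turn about tool x: -0.08
[0.5947 0.2885 0.009 ] -> [ 1.419 -0.014 -0.012]
```

```bash
python3 -m pendant '[[0,0.7,-0.01,-0.012,0],[0,1.2,-0.014,-0.012,0],[0,1.4,-0.014,-0.012,0],[0,1.4,-0.014,-0.012,0],[0.3,1.4,-0.014,-0.012,0],[0.6,1.4,-0.014,-0.012,0],[0.7,1.4,-0.014,-0.012,0],[0.7,1.4,-0.014,-0.012,0],[0.7,1.4,-0.014,-0.012,0],[0.7,1.4,-0.014,-0.012,0]]'
python3 -c "
from go import *
plan([(.5947,.2885,.16)],90)
"
```

```text
time: 12.45
tcp_pos: [0.5959, 0.2889, 0.0125]
tcp_rot: [0.507, 0.495, -0.494, 0.504]
contact_force: [-1.8, -1.4, 7.1]
finger_gap: 0.466
t 12.45 tcp [0.5959 0.2889 0.0125] x [ 0.0218  0.0042 -0.9998] z [-0.0012 -1.     -0.0043] jawyaw -90.07 gap 0.466 F [-1.8 -1.4  7.1] q [ 0.33  0.52  1.58 -0.    1.02  1.91]
turn about tool x: -0.07
[0.5947 0.2885 0.16  ] -> [-2.459  0.034 -0.003]
```

```bash
python3 -m pendant '[[0.3,0,0,0,0],[0.3,0.05,-0.02,0,0],[0.3,0.08,-0.02,0,0],[0.3,0.08,-0.02,0,0],[0.6,0.08,-0.02,0,0],[0.7,0.08,-0.02,0,0],[0.7,0.08,-0.02,0,0],[0.7,0.08,-0.02,0,0]]'
python3 -c "
from go import *
plan([(.5947,.2885,.16)],90)
im,_=ctrl.get_image('side');cv2.imwrite('pics/s6.png',im)
from ov import *
overlay(np.clip(im*1.5,0,255).astype(np.uint8),'side',[],(355,220),33,40,10,'pics/o6.png')
"
```

```text
time: 13.45
tcp_pos: [0.5951, 0.2891, 0.0081]
tcp_rot: [0.507, 0.495, -0.493, 0.504]
contact_force: [-1.2, 0.1, 3.7]
finger_gap: 0.482
t 13.45 tcp [0.5951 0.2891 0.0081] x [ 0.0226  0.0045 -0.9997] z [-0.0011 -1.     -0.0046] jawyaw -90.06 gap 0.482 F [-1.2  0.1  3.7] q [ 0.33  0.52  1.58 -0.    1.01  1.91]
turn about tool x: -0.06
[0.5947 0.2885 0.16  ] -> [-2.531e+00  5.000e-02 -1.000e-03]
```

View pics/o6.png

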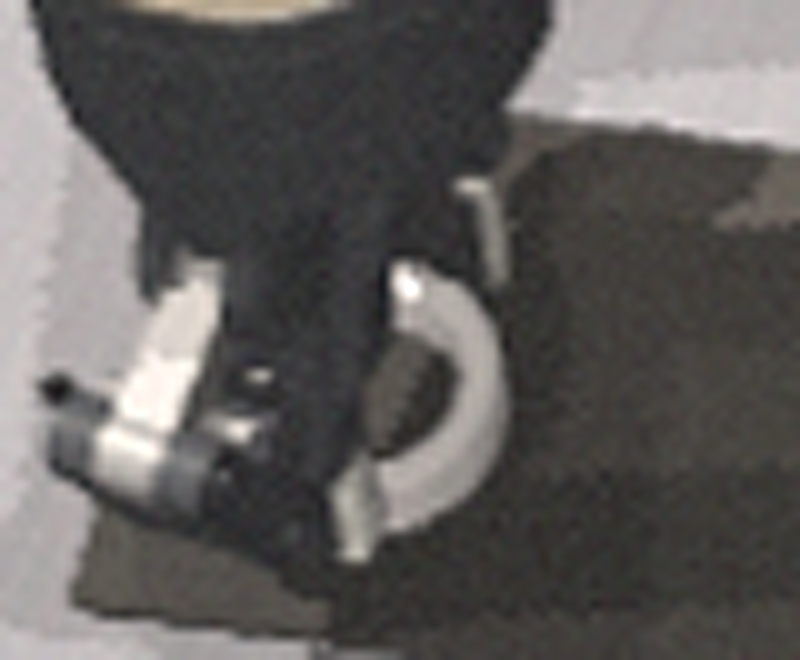

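```bash
python3 -m pendant '[[0.75,-0.4,0.01,0,0],[0.75,-1.2,0.02,0,0],[0.75,-2,0.04,0,0],[0.75,-2.5,0.05,0,0],[0.75,-2.55,0.05,0,0],[0.75,-2.55,0.05,0,0],[0.75,-2.55,0.05,0,0]]'
python3 -c "
from go import *
plan([(.606,-.043,.16)],90)
"
```

```text
time: 14.38
tcp_pos: [0.5932, 0.2879, 0.1583]
tcp_rot: [0.506, 0.496, -0.495, 0.504]
contact_force: [-0.0, 0.4, -1.9]
finger_gap: 0.482
t 14.38 tcp [0.5932 0.2879 0.1583] x [ 0.0186  0.0031 -0.9998] z [-0.0012 -1.     -0.0031] jawyaw -90.07 gap 0.482 F [-0.   0.4 -1.9] q [ 0.33  0.34  1.52 -0.    1.26  1.91]
turn about tool x: -0.07
[ 0.606 -0.043  0.16 ] -> [-0.042  0.22   5.515]
```

```bash
python3 -m pendant '[[0.75,-0.04,0.04,0.8,0],[0.75,-0.04,0.1,1.8,0],[0.75,-0.04,0.14,2.8,0],[0.75,-0.04,0.18,3.8,0],[0.75,-0.04,0.22,4.8,0],[0.75,-0.04,0.22,5.5,0],[0.75,-0.04,0.22,5.515,0],[0.75,-0.04,0.22,5.515,0],[0.75,-0.04,0.22,5.515,0]]'
python3 -c "
from go import *
im,_=ctrl.get_image('side');cv2.imwrite('pics/s7.png',im)
plan([(.606,-.043,.16),(.606,-.043,.105),(.606,-.043,.094)],90)
from ov import *
overlay(np.clip(im*1.7,0,255).astype(np.uint8),'side',[(circ((.606,-.0455,.156),.022),(0,255,0))],(175,280),35,45,9,'pics/o7.png')
im=im.astype(int).sum(2)//3
for c in range(264,294,3): print(c,im[158:184,c])
for r in range(150,178,4): print(r,im[r,280:298], im[r,260:274])
"
```

```text
time: 15.5
tcp_pos: [0.6057, -0.0416, 0.1592]
tcp_rot: [0.505, 0.497, -0.495, 0.503]
contact_force: [0.5, 0.1, -0.6]
finger_gap: 0.48
t 15.55 tcp [ 0.6058 -0.0415  0.1594] x [ 0.0177  0.0035 -0.9998] z [ 7.0e-04 -1.0e+00 -3.5e-03] jawyaw -89.96 gap 0.48 F [ 1.1  1.1 -0.2] q [-0.2   0.22  1.66  0.01  1.24  1.37]
turn about tool x: 0.04
[ 0.606 -0.043  0.16 ] -> [-0.01   0.004  0.024]
[ 0.606 -0.043  0.105] -> [ 0.906 -0.013  0.027]
[ 0.606 -0.043  0.094] -> [ 1.09  -0.016  0.028]
264 [ 35  35  35  27  98 127 121 108 127 126 126 129 129 128 127 126 125 126
 125 126 124 126 124 126 122 157]
267 [ 44  41  37  30  59 160 143 117 106 106 113 112 125 125 128 128 125 128
 123 124 123 122 123 122 122 141]
270 [ 40  44  40  41  37  30  35  38  36  38  32  35  35  35  23  87 123 125
 126 124 123 125 123 125 123 121]
273 [ 30  33  34  30  31  34  35  40  33  34  36  37  39  33  35  21 106 126
 127 124 122 124 125 125 126 127]
276 [ 32  28  33  39  37  36  35  37  37  36  39  30  29  32  27  33  61 114
 127 123 123 126 124 123 122 119]
279 [ 30  35  47 100 102 103 101 100 100 100 101 100 102 102 
[... 717 characters left out ...]
5 36 33 33 36 31 31]
158 [ 61  96 107  98 100 104 113 111 111 122 131 129 130 128 128 131 129 131] [115  63  33  31  35  45  42  44  38  43  40  33  31  30]
162 [ 88 105 115 113  98  90  92 104 111 101 105 131 129 127 130 131 131 129] [127 125 125 117  98  86  56  59  30  33  37  38  37  31]
166 [ 88 108 119 112 112 107 112 105  90  80  98 128 127 126 129 130 128 128] [128 127 128 128 127 111  98 106  86  32  36  32  37  33]
170 [ 83  91 103 102  98  97  94  88  92 114 128 128 127 128 130 131 129 129] [128 127 126 127 129 130 128 125 103  32  35  33  34  39]
174 [ 91 101 107 107 110 124 127 125 125 127 129 128 128 127 127 128 129 127] [127 127 126 128 125 126 124 125 125 123 123 121 116 106]
```

View pics/o7.png

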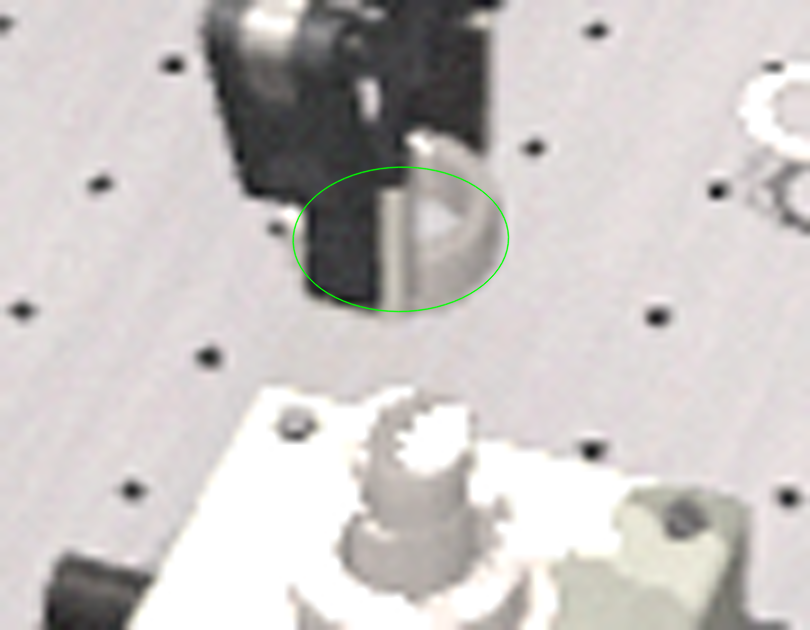

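Run:
```python
from cf import *
P=np.array([(175.2,279),(174.4,282),(173.4,285),(171.0,288),(170,288.9),(166,290.4),(162,290.4),(166,264.7),(162,263.4)])
for z in(.1533,.1553,.1573): print(z,*solve(P,.022,.015,z,(.606,-.044)))
```

```text
0.1533 [ 0.60876612 -0.04410668] [ 0.07  0.27  0.03 -0.06 -0.27 -1.07 -1.13 -0.66 -1.71]
0.1553 [ 0.60797047 -0.04209664] [ 0.07  0.27  0.03 -0.05 -0.25 -1.04 -1.1  -0.61 -1.67]
0.1573 [ 0.60717714 -0.0401032 ] [ 0.06  0.26  0.03 -0.04 -0.24 -1.01 -1.07 -0.57 -1.63]
```

Run:
```python
from cf import *
P=np.array([(175.2,279),(174.4,282),(173.4,285),(171.0,288),(170,288.9),(166,290.4),(162,290.4)])
for ax in((0,0,1),(.03,0,1),(-.03,0,1),(0,.04,1),(0,-.04,1),(0.05,.05,1),(.05,-.05,1)): print(ax,*solve(P,.022,.015,.1553,(.606,-.044),ax))
im=cv2.imread('pics/s7.png')
overlay(np.clip(im*1.9,0,255).astype(np.uint8),'side',[(circ((.6065,-.044,.1553),.022),(0,255,0)),(circ((.6065,-.044,.1703),.022),(0,255,255)),(circ((.6065,-.044,.1703),.0155),(0,255,255))],(165,278),17,22,18,'pics/o8.png')
```

```text
(0, 0, 1) [ 0.60690698 -0.04385781] [-0.35  0.03  0.    0.28  0.24 -0.17 -0.22]
(0.03, 0, 1) [ 0.60659549 -0.04360527] [-0.33  0.01 -0.04  0.27  0.24 -0.07 -0.27]
(-0.03, 0, 1) [ 0.60721853 -0.04411044] [-0.38  0.04  0.03  0.3   0.22 -0.25 -0.15]
(0, 0.04, 1) [ 0.60700241 -0.04460014] [-0.3   0.05 -0.02  0.22  0.18 -0.08 -0.21]
(0, -0.04, 1) [ 0.60681934 -0.04310933] [-0.42 -0.01  0.01  0.35  0.3  -0.25 -0.23]
(0.05, 0.05, 1) [ 0.60653777 -0.04433167] [-0.22  0.05 -0.07  0.17  0.15  0.08 -0.29]
(0.05, -0.05, 1) [ 0.60624642 -0.04245631] [-0.38 -0.03 -0.04  0.34  0.33 -0.13 -0.32]
```

View pics/o8.png

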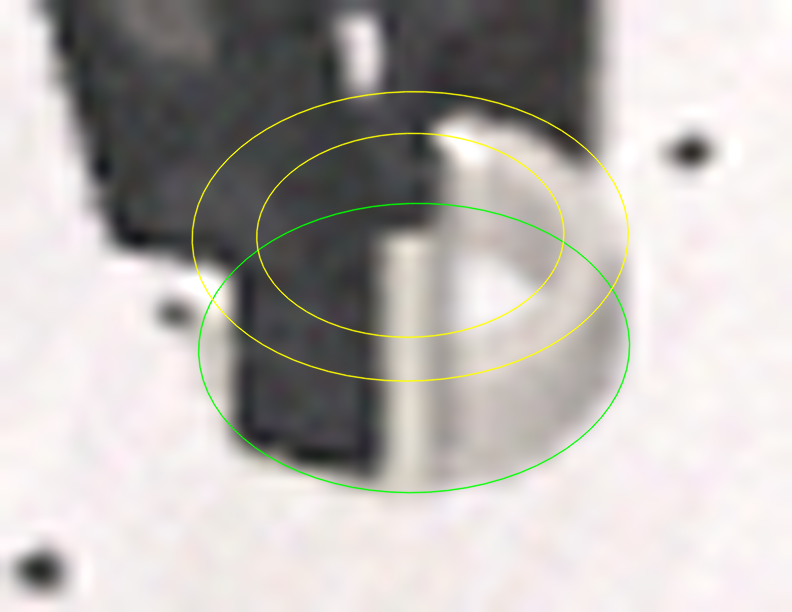

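```bash
python3 -c "
from go import *
plan([(.605,-.043,.12),(.605,-.043,.096),(.605,-.043,.074)],90)"
```

```text
t 15.55 tcp [ 0.6058 -0.0415  0.1594] x [ 0.0177  0.0035 -0.9998] z [ 7.0e-04 -1.0e+00 -3.5e-03] jawyaw -89.96 gap 0.48 F [ 1.1  1.1 -0.2] q [-0.2   0.22  1.66  0.01  1.24  1.37]
turn about tool x: 0.04
[ 0.605 -0.043  0.12 ] -> [ 0.656 -0.025  0.027]
[ 0.605 -0.043  0.096] -> [ 1.056 -0.032  0.028]
[ 0.605 -0.043  0.074] -> [ 1.423 -0.038  0.029]
```

```bash
python3 -m pendant '[[0.75,0.35,-0.02,0.027,0],[0.75,0.65,-0.025,0.027,0],[0.75,0.85,-0.03,0.028,0],[0.75,1.05,-0.032,0.028,0],[0.75,1.05,-0.032,0.028,0],[0.75,1.05,-0.032,0.028,0]]'
python3 -c "
from go import *
plan([(.605,-.043,.074),(.605,-.043,.072)],90)
im,_=ctrl.get_image('side');cv2.imwrite('pics/s9.png',im)
from ov import *
overlay(np.clip(im*1.7,0,255).astype(np.uint8),'side',[],(185,280),30,40,10,'pics/o9.png')
"
```

```text
time: 16.3
tcp_pos: [0.6054, -0.0431, 0.0968]
tcp_rot: [0.505, 0.496, -0.494, 0.504]
contact_force: [-0.4, 0.1, -0.4]
finger_gap: 0.483
t 16.3 tcp [ 0.6054 -0.0431  0.0968] x [ 0.0185  0.0034 -0.9998] z [ 5.0e-04 -1.0e+00 -3.4e-03] jawyaw -89.97 gap 0.483 F [-0.4  0.1 -0.4] q [-0.2   0.29  1.7   0.01  1.13  1.36]
turn about tool x: 0.03
[ 0.605 -0.043  0.074] -> [ 0.38  -0.014 -0.001]
[ 0.605 -0.043  0.072] -> [ 0.414 -0.014 -0.001]
```

View pics/o9.png

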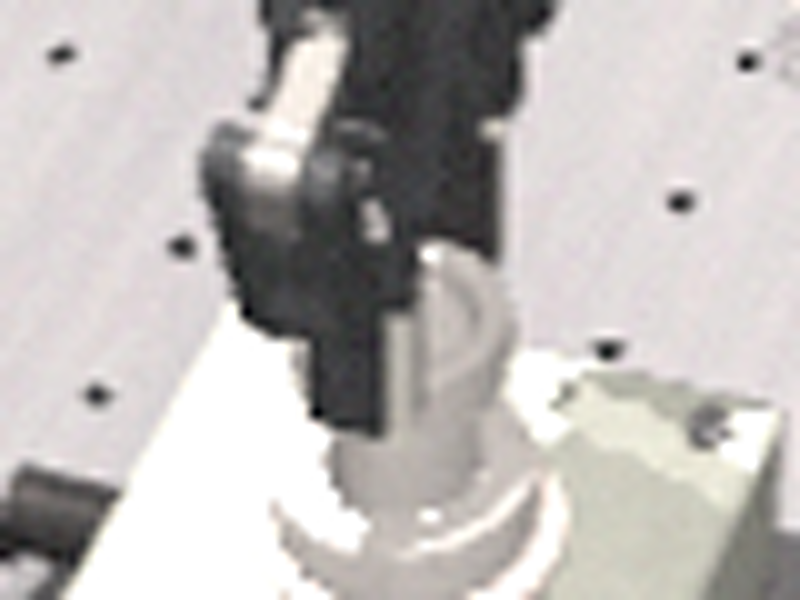

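```bash
python3 -m pendant '[[0.75,0.15,-0.006,0,0],[0.75,0.28,-0.01,0,0],[0.75,0.36,-0.014,0,0],[0.75,0.40,-0.014,0,0],[0.75,0.41,-0.014,0,0],[0.75,0.41,-0.014,0,0]]'
python3 -c "
from go import *
plan([(.605,-.043,.072)],90)"
```

```text
time: 17.1
tcp_pos: [0.6054, -0.0431, 0.0727]
tcp_rot: [0.505, 0.496, -0.494, 0.504]
contact_force: [0.3, -0.1, -0.9]
finger_gap: 0.481
t 17.1 tcp [ 0.6054 -0.0431  0.0727] x [ 0.0193  0.0032 -0.9998] z [ 5.0e-04 -1.0e+00 -3.2e-03] jawyaw -89.97 gap 0.481 F [ 0.3 -0.1 -0.9] q [-0.2   0.32  1.72  0.01  1.08  1.36]
turn about tool x: 0.03
[ 0.605 -0.043  0.072] -> [ 0.011 -0.007 -0.002]
```

```bash
python3 -m pendant '[[0.75,0.02,-0.006,0,0],[0.75,0.03,-0.006,0,0],[0.75,0.03,-0.006,0,0]]'
```

```text
time: 17.48
tcp_pos: [0.6055, -0.0432, 0.0721]
tcp_rot: [0.506, 0.496, -0.494, 0.504]
contact_force: [-3.5, 0.6, 5.1]
finger_gap: 0.478
```

Contact at TCP z 0.072, which puts the underside at 0.068 as expected. I'll release and rise.

```bash
python3 -m pendant '[[0.3,0,0,0,0],[0,0,0,0,0],[0,0,0,0,0],[0,-0.5,0,0,0],[0,-1.3,0,0,0],[0,-2,0,0,0],[0,-2.2,0,0,0],[0,-2.2,0,0,0],[0,-2.2,0,0,0]]'
python3 -c "
from go import *
plan([(.46,-.29,.2)],110)
im,_=ctrl.get_image('side');cv2.imwrite('pics/s10.png',im)
from ov import *
a=(.6053,-.0455)
overlay(np.clip(im*1.3,0,255).astype(np.uint8),'side',[(circ((*a,.083),.022),(0,255,0)),(circ((*a,.068),.027),(0,0,255))],(190,280),36,48,8,'pics/o10.png')
"
```

```text
time: 18.6
tcp_pos: [0.6016, -0.0433, 0.2016]
tcp_rot: [0.505, 0.497, -0.495, 0.503]
contact_force: [-1.1, 0.4, 0.2]
finger_gap: 0.997
t 18.6 tcp [ 0.6016 -0.0433  0.2016] x [ 0.0167  0.0038 -0.9999] z [ 5.0e-04 -1.0e+00 -3.8e-03] jawyaw -89.97 gap 0.997 F [-1.1  0.4  0.2] q [-0.21  0.18  1.63  0.01  1.32  1.36]
turn about tool x: -19.97
[ 0.46 -0.29  0.2 ] -> [-0.028 -2.362  4.11 ]
```

View pics/o10.png

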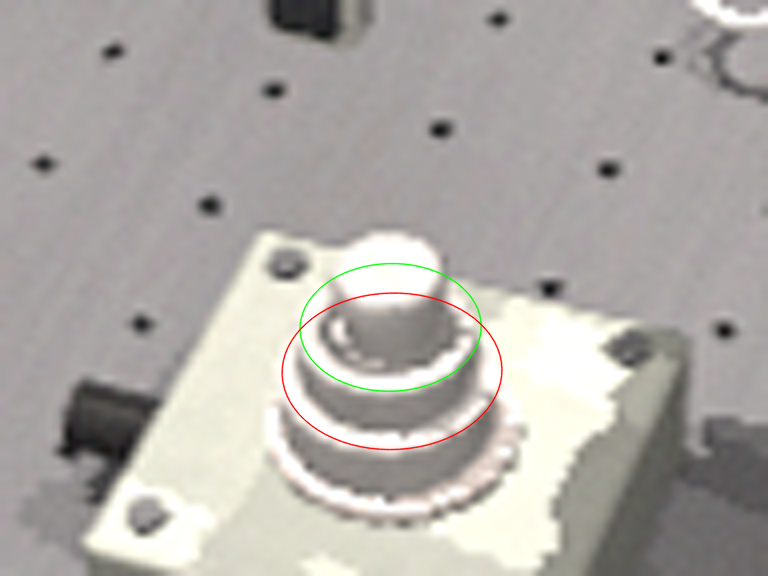

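Run:
```python
from h import *
# new points after t=.. use the pictures from start for masks, networks on newest
im=cv2.imread('pics/top0.png');si=cv2.imread('pics/side0.png')
for nm,I,(r0,r1,c0,c1) in(('top',im,(235,310,445,500)),('side',si,(128,160,360,410))):
    g=I[r0:r1,c0:c1].max(2); m=(g<48).astype(np.uint8)
    n,l,st,ce=cv2.connectedComponentsWithStats(m)
    L=[]
    for i in range(1,n):
        if st[i,4]<30: continue
        ys,xs=np.nonzero(l==i); print(nm,st[i],ce[i]+[c0,r0])
        P=np.array([at_z(nm,(y+r0,x+c0),.059 if nm=='top' else .056)[:2] for y,x in zip(ys,xs)])
        c=P.mean(0);u,s,v=np.linalg.svd(P-c);d=v[0]*np.sign(v[0][0]); e=(P-c)@d
        print('  c',np.round(c,4),'ang',np.round(np.degrees(np.arctan2(d[1],d[0])),2),'ext',np.round([e.min(),e.max()],4),'w',s[1]/np.sqrt(len(P)))
    cv2.imwrite(f'pics/m{nm}.png',cv2.resize(np.hstack([I[r0:r1,c0:c1],cv2.cvtColor(m*255,cv2.COLOR_GRAY2BGR)]),None,fx=6,fy=6,interpolation=cv2.INTER_NEAREST))
for t,z in(('pliers',.045),('pliers_grip',.052),('ring_mid',.0245),('pliers_rest',0)):
    for cam,px in(('side',{'pliers':(144.9,353.6),'pliers_grip':(140.1,381.9),'ring_mid':(149.1,324),'pliers_rest':(159.4,355.5)}[t]),('top',{'pliers':(252.3,457),'pliers_grip':(273.7,470.3),'ring_mid':(223.9,446.5)}.get(t))):
        if px: print(t,cam,np.round(at_z(cam,px,z),4))
```

```text
side [  7   7  38  19 306] [385.81699346 144.05882353]
  c [ 0.4488 -0.2971] ang 19.24 ext [-0.0405  0.0402] w 0.019084240109781127
pliers side [ 0.5185 -0.2834  0.045 ]
pliers top [ 0.5113 -0.2755  0.045 ]
pliers_grip side [ 0.4608 -0.3125  0.052 ]
pliers_grip top [ 0.462  -0.3019  0.052 ]
ring_mid side [ 0.5836 -0.2709  0.0245]
ring_mid top [ 0.5806 -0.2588  0.0245]
pliers_rest side [ 0.5115 -0.2885  0.    ]
```

View pics/mtop.png

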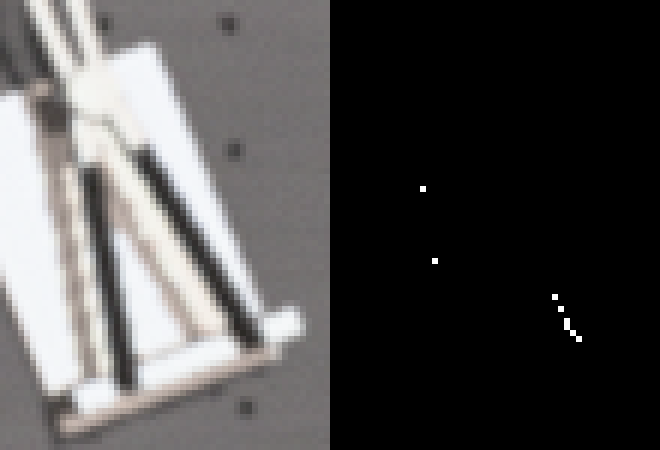

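View pics/mside.png

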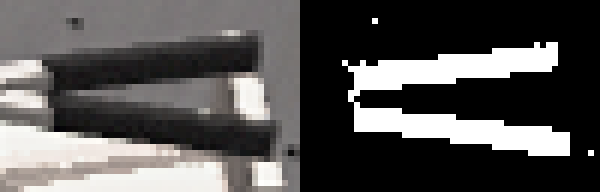

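Both views put the pliers about 10 mm higher than the text says, so I'll check that with the depth pictures.

Run:
```python
from h import *
for cam in('side','top'):
    D=np.load(f'{cam}0.npy'); K,p,r,_=cal(cam)
    def pt(v,u): 
        d=D[v,u]; x=np.array([(u-K[0,2])/K[0,0],-(v-K[1,2])/K[1,1],-1])*d
        return p+r@x
    W={'side':(120,180,315,412),'top':(210,310,430,500)}[cam]
    pts=np.array([[*pt(v,u),v,u] for v in range(W[0],W[1]) for u in range(W[2],W[3]) if D[v,u]>0])
    h,e=np.histogram(pts[:,2],np.arange(-.02,.1,.004)); print(cam,list(zip(np.round(e[:-1],3),h)))
    I=cv2.imread(f'pics/{cam}0.png')
    dark=np.array([I[int(q[3]),int(q[4])].max()<75 for q in pts])&(pts[:,2]>.03)
    q=pts[dark];print('dark handle z',np.round(np.percentile(q[:,2],[5,25,50,75,90,97]),4),len(q))
    np.save(f'pl_{cam}.npy',np.c_[pts,dark])
    # other references
    W2={'side':(362,370,276,281),'top':(263,271,210,214)}[cam]
    z=[pt(v,u)[2] for v in range(W2[0],W2[1]) for u in range(W2[2],W2[3])];print('wide collar top z',np.median(z))
    W2={'side':(185,189,276,283),'top':(203,207,352,358)}[cam]
    z=[pt(v,u)[2] for v in range(W2[0],W2[1]) for u in range(W2[2],W2[3])];print('axle top z',np.median(z))
    W2={'side':(165,171,365,390),'top':(262,275,442,448)}[cam]
    z=[pt(v,u)[2] for v in range(W2[0],W2[1]) for u in range(W2[2],W2[3])];print('rest base z',np.median(z))
```

```text
side [(np.float64(-0.02), np.int64(0)), (np.float64(-0.016), np.int64(0)), (np.float64(-0.012), np.int64(0)), (np.float64(-0.008), np.int64(4)), (np.float64(-0.004), np.int64(829)), (np.float64(0.0), np.int64(2579)), (np.float64(0.004), np.int64(465)), (np.float64(0.008), np.int64(723)), (np.float64(0.012), np.int64(57)), (np.float64(0.016), np.int64(33)), (np.float64(0.02), np.int64(33)), (np.float64(0.024), np.int64(72)), (np.float64(0.028), np.int64(41)), (np.float64(0.032), np.int64(31)), (np.float64(0.036), np.int64(30)), (np.float64(0.04), np.int64(42)), (np.float64(0.044), np.int64(101)), (np.float64(0.048), np.int64(137)), (np.float64(0.052), np.int64(204)), (np.float64(0.056), np.int64(285)), (np.float64(0.06), np.int64(129)), (np.float64(0.064), np.int64(3)), (np.float64(0.068), np.int64(0)), (np.float64(0.072), np.int64(0)), (np.float64(0.076), np.int64(0)), (np.float64(0.08), np.int64(0)), (np.float64(0.084), np.int64(0)), (np.float64(0.088), np.int64(0)), (np.float64(0.092), np.int64(0))]
dark handle z [0.0472 0.0513 0.0553 0.0591 0.0607 0.0617] 428
wide collar top z 0.0
[... 564 characters left out ...]
2), np.int64(16)), (np.float64(0.036), np.int64(18)), (np.float64(0.04), np.int64(63)), (np.float64(0.044), np.int64(87)), (np.float64(0.048), np.int64(82)), (np.float64(0.052), np.int64(178)), (np.float64(0.056), np.int64(247)), (np.float64(0.06), np.int64(99)), (np.float64(0.064), np.int64(15)), (np.float64(0.068), np.int64(0)), (np.float64(0.072), np.int64(0)), (np.float64(0.076), np.int64(0)), (np.float64(0.08), np.int64(0)), (np.float64(0.084), np.int64(0)), (np.float64(0.088), np.int64(0)), (np.float64(0.092), np.int64(0))]
dark handle z [0.0536 0.0563 0.0583 0.0608 0.0624 0.0632] 128
wide collar top z 0.021048561009847977
axle top z 0.10247094149309188
rest base z 0.007361956758772381
```

Run:
```python
from h import *
from scipy.optimize import least_squares
for cam in('side','top'):
    q=np.load(f'pl_{cam}.npy');q=q[(q[:,5]>0)&(q[:,2]>(.056 if cam=='side' else .052))]
    # model: pivot p, yaw; handles at lateral ±w(s); side of points
    X=q[:,:2]
    def f(t,ret=False):
        c,s=np.cos(t[2]),np.sin(t[2]); d=X-t[:2]; a=d@[c,s]; b=d@[-s,c]
        # handle centre line: at a=-.060, |b|=.0165; slope tan(.18)
        w=.0165-np.tan(.18)*(a+.060)
        e=np.abs(b)-w
        return e if not ret else (a,b,e)
    best=least_squares(f,[.514,-.277,.36],loss='soft_l1',f_scale=.002)
    a,b,e=f(best.x,True)
    t=best.x;g=t[:2]-.06*np.array([np.cos(t[2]),np.sin(t[2])])
    print(cam,len(X),'pivot',np.round(t[:2],4),'yaw',np.degrees(t[2]).round(2),'grip',np.round(g,4),'rms',np.std(e).round(4),'a',np.percentile(a,[1,50,99]).round(4),(b>0).sum())
    q=np.load(f'pl_{cam}.npy');r=q[(q[:,2]>.018)&(q[:,2]<.033)]
    c,s=np.cos(t[2]),np.sin(t[2]);d=r[:,:2]-t[:2];A=d@[c,s];B=d@[-s,c];m=A>.035
    print('  ring pts',m.sum(),'along',np.percentile(A[m],[1,50,99]).round(4),'lat',np.percentile(B[m],[1,50,99]).round(4),'z',np.median(r[m,2]).round(4),'mid box',np.round([(A[m].min()+A[m].max())/2,(B[m].min()+B[m].max())/2],4))
```

```text
side 200 pivot [ 0.514  -0.2792] yaw 18.29 grip [ 0.4571 -0.298 ] rms 0.0024 a [-0.1069 -0.0661 -0.027 ] 101
  ring pts 76 along [0.0466 0.0644 0.081 ] lat [-0.0196  0.0033  0.016 ] z 0.027 mid box [ 0.0645 -0.0017]
top 127 pivot [ 0.5124 -0.2788] yaw 18.02 grip [ 0.4554 -0.2974] rms 0.0014 a [-0.1029 -0.0667 -0.0271] 61
  ring pts 76 along [0.0488 0.069  0.0844] lat [-0.0148 -0.0017  0.0175] z 0.0255 mid box [0.0668 0.0018]
```

```bash
cat > pov.py <<'E'
from ov import *
def curves(x,y,yawd,th=.18,z0=.045):
    t=np.radians(yawd);M=np.array([[np.cos(t),-np.sin(t)],[np.sin(t),np.cos(t)]])
    T=lambda P:np.c_[np.array(P)[:,:2]@M.T+[x,y],np.array(P)[:,2]+z0]
    out=[]
    for s in(1,-1):
        for off in(-.0035,.0035):
            L=[]
            for a in(-.028,-.112): L.append((a,s*(.0165-np.tan(th)*(a+.06)+off),.014))
            out.append((T(L),(0,255,255)))
        L=[(-.112,s*(.0165+np.tan(th)*.052+o),.014) for o in(-.0035,.0035)];out.append((T(L),(0,255,255)))
    out.append((T([(-.117,0,-.037),(.0135,0,-.037)]),(255,0,255)))
    out.append((T([(-.117,.045,-.037),(.013,.045,-.037),(.013,-.045,-.037),(-.117,-.045,-.037),(-.117,.045,-.037)]),(255,0,255)))
    out.append((T(circ((.0606,0,-.019),.017)),(0,255,0)));out.append((T(circ((.0606,0,-.019),.013)),(0,255,0)))
    return out
E
python3 - <<'E'
from pov import *
s=cv2.imread('pics/side0.png');t=cv2.imread('pics/top0.png')
C=curves(.518,-.2775,18.2)
overlay(s,'side',C,(152,365),30,50,7,'pics/q1.png');overlay(t,'top',C,(262,463),50,40,7,'pics/q2.png')
E
```

```text
(no output)
```

View pics/q1.png

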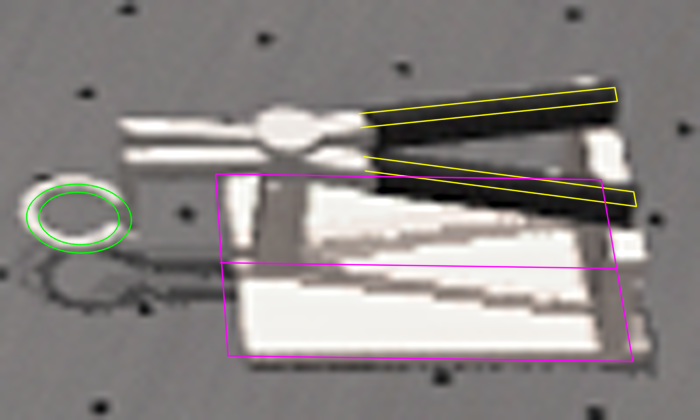

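View pics/q2.png

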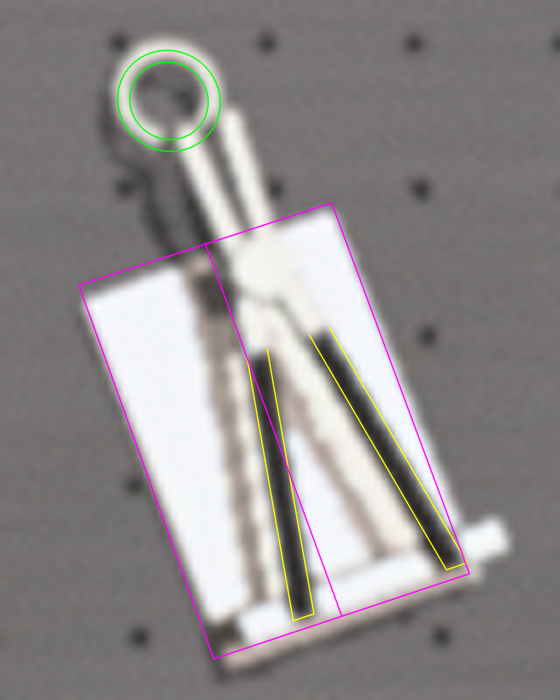

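```bash
python3 -c "
from go import *
plan([(.4629,-.2955,.16),(.4629,-.2955,.1)],108.2)"
```

```text
t 18.65 tcp [ 0.6016 -0.0433  0.2016] x [ 0.0165  0.0039 -0.9999] z [ 5.0e-04 -1.0e+00 -3.9e-03] jawyaw -89.97 gap 0.998 F [-0.3 -0.2 -0.5] q [-0.21  0.18  1.63  0.01  1.32  1.36]
turn about tool x: -18.17
[ 0.4629 -0.2955  0.16  ] -> [ 0.638 -2.324  4.204]
[ 0.4629 -0.2955  0.1   ] -> [ 1.638 -2.341  4.208]
```

```bash
python3 -m pendant '[[0,0,-0.4,0.7,0],[0,0.1,-1,1.7,-5],[0,0.3,-1.5,2.6,-10],[0,0.5,-2,3.5,-15],[0,0.64,-2.32,4.2,-18.2],[0,1,-2.33,4.2,-18.2],[0,1.5,-2.34,4.2,-18.2],[0,1.64,-2.34,4.2,-18.2],[0,1.64,-2.34,4.2,-18.2],[0,1.64,-2.34,4.2,-18.2]]'
python3 -c "
from go import *
plan([(.4629,-.2955,.06),(.4629,-.2955,.034)],108.2)
im,_=ctrl.get_image('side');cv2.imwrite('pics/s11.png',im);im2,_=ctrl.get_image('top');cv2.imwrite('pics/t11.png',im2)
cv2.imwrite('pics/p11.png',np.hstack([im[60:260,270:470],im2[180:380,370:570]]).repeat(2,0).repeat(2,1))
"
```

```text
time: 19.9
tcp_pos: [0.4637, -0.2953, 0.1009]
tcp_rot: [0.419, 0.569, -0.41, 0.577]
contact_force: [0.9, -0.0, 0.9]
finger_gap: 0.999
t 19.9 tcp [ 0.4637 -0.2953  0.1009] x [ 0.0175  0.0029 -0.9998] z [ 0.3132 -0.9497  0.0027] jawyaw -71.75 gap 0.999 F [ 0.9 -0.   0.9] q [-0.72  0.16  1.85  0.02  1.12  0.53]
turn about tool x: 0.05
[ 0.4629 -0.2955  0.06  ] -> [ 0.681 -0.025 -0.002]
[ 0.4629 -0.2955  0.034 ] -> [ 1.114 -0.033 -0.004]
```

View pics/p11.png

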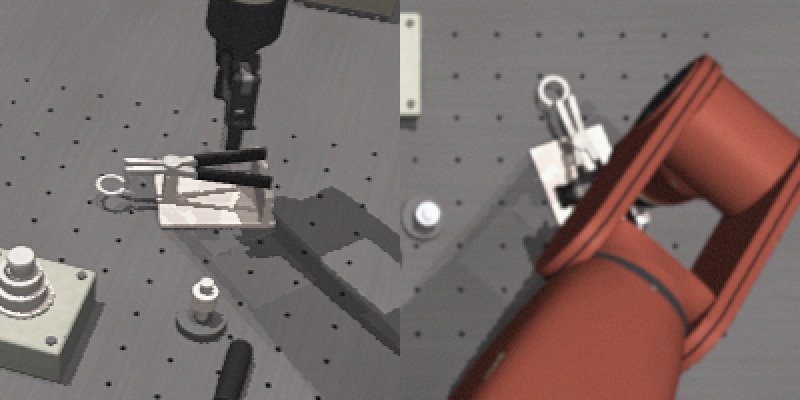

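Run:
```python
from pov import *
im=cv2.imread('pics/s11.png')
p=np.array([.4637,-.2953,.1009]);z=np.array([.3132,-.9497,0])
C=curves(.5199,-.2768,18.2)
for s in(-1,1):
    q=p+s*.0425*z+[0,0,.013]; C.append((np.array([q+[-.0105,-.0035,0],q+[.0105,.0035,0]]),(0,0,255)))
C.append((np.array([p,p-[0,0,.05]]),(255,255,0)))
overlay(np.clip(im*1.5,0,255).astype(np.uint8),'side',C,(138,370),45,60,6,'pics/q3.png')
```

```text
(no output)
```

View pics/q3.png

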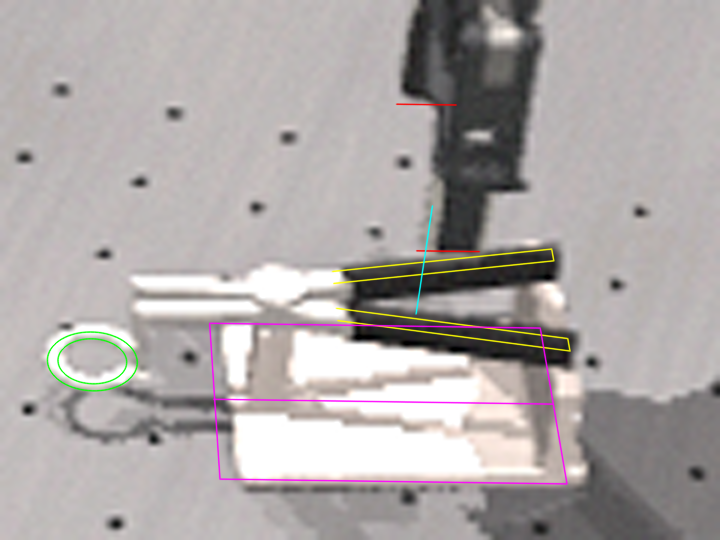

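Run:
```python
from h import *
for x in(-.011,0,.011): print(proj('side',(.6057+x,-.0427+.027,.164)), proj('side',(.6057+x,-.0427+.034,.164)))
```

```text
[174.55461473 279.06100273] [177.08144812 277.69313176]
[173.16852533 273.30552647] [175.68336316 271.91400738]
[171.78850932 267.57526881] [174.29143247 266.16032228]
```

```bash
python3 -m pendant '[[0,0.3,-0.015,0,0],[0,0.65,-0.025,0,0],[0,0.95,-0.03,0,0],[0,1.12,-0.033,0,0],[0,1.12,-0.033,0,0],[0,1.12,-0.033,0,0]]'
python3 -c "
from go import *
plan([(.4629,-.2955,.0335)],108.2)
im,_=ctrl.get_image('side');cv2.imwrite('pics/s12.png',im);im2,_=ctrl.get_image('top');cv2.imwrite('pics/t12.png',im2)
from ov import *
overlay(np.clip(im*1.6,0,255).astype(np.uint8),'side',[],(145,370),30,45,8,'pics/o12.png')
overlay(np.clip(im2*1.6,0,255).astype(np.uint8),'top',[],(260,465),40,40,8,'pics/o12t.png')
"
```

```text
time: 20.75
tcp_pos: [0.4635, -0.2962, 0.0344]
tcp_rot: [0.419, 0.568, -0.41, 0.578]
contact_force: [0.3, 0.4, 0.3]
finger_gap: 0.999
t 20.75 tcp [ 0.4635 -0.2962  0.0344] x [ 0.0188  0.0018 -0.9998] z [ 0.3132 -0.9497  0.0041] jawyaw -71.75 gap 0.999 F [0.3 0.4 0.3] q [-0.72  0.26  1.88  0.02  0.99  0.52]
turn about tool x: 0.05
[ 0.4629 -0.2955  0.0335] -> [ 0.015 -0.007 -0.015]
```

View pics/o12.png

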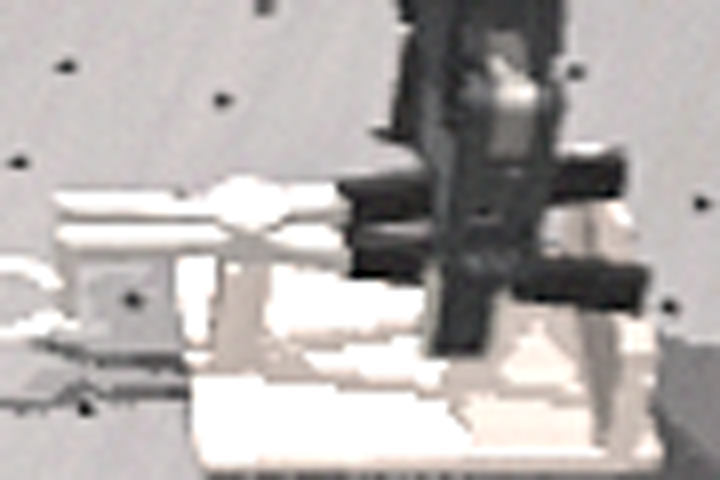

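View pics/o12t.png

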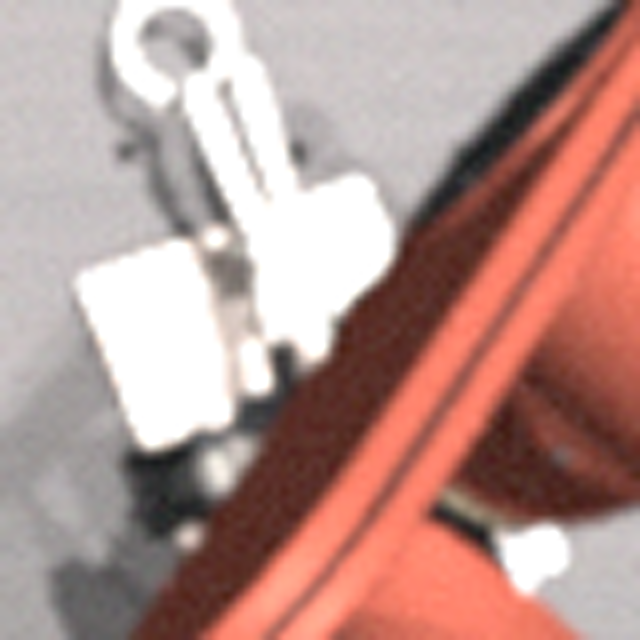

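```bash
python3 -m pendant '[[0.3,0,-0.005,-0.015,0],[0.5,0,-0.005,-0.015,0],[0.7,0,-0.005,-0.015,0],[0.9,0,-0.005,-0.015,0],[1,0,-0.005,-0.015,0],[1,0,-0.005,-0.015,0],[1,0,-0.005,-0.015,0],[1,0,-0.005,-0.015,0]]'
python3 -c "
from go import *
plan([(.4629,-.2955,.0335)],108.2)
im,_=ctrl.get_image('side');cv2.imwrite('pics/s13.png',im);im2,_=ctrl.get_image('top');cv2.imwrite('pics/t13.png',im2)
from ov import *
overlay(np.clip(im*1.6,0,255).astype(np.uint8),'side',[],(145,360),30,55,7,'pics/o13.png')
overlay(np.clip(im2*1.4,0,255).astype(np.uint8),'top',[],(240,455),30,30,8,'pics/o13t.png')
"
```

```text
time: 21.85
tcp_pos: [0.4641, -0.2974, 0.0366]
tcp_rot: [0.418, 0.567, -0.41, 0.58]
contact_force: [-2.6, -1.7, 7.7]
finger_gap: 0.169
t 21.85 tcp [ 0.4641 -0.2974  0.0366] x [ 0.0213 -0.0019 -0.9998] z [ 0.3134 -0.9496  0.0085] jawyaw -71.73 gap 0.169 F [-2.6 -1.7  7.7] q [-0.72  0.26  1.88  0.02  0.99  0.52]
turn about tool x: 0.07
[ 0.4629 -0.2955  0.0335] -> [ 0.051 -0.01  -0.036]
```

View pics/o13.png

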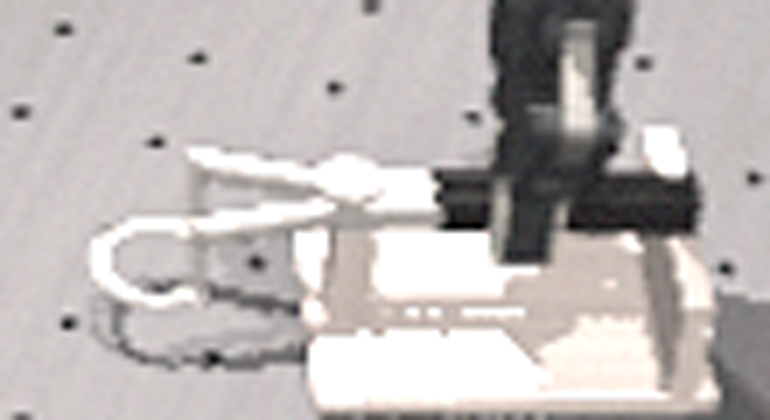

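View pics/o13t.png

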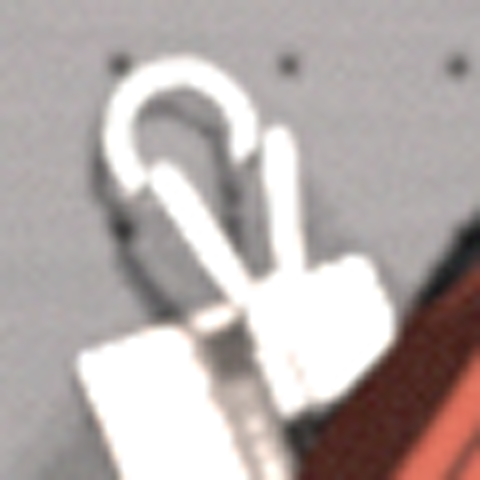

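```bash
python3 -m pendant '[[1,-0.15,0,0,0],[1,-0.5,0,0,0],[1,-0.9,0,0,0],[1,-1.3,0,0,0],[1,-1.7,0,0,0],[1,-2,0,0,0],[1,-2.05,0,0,0],[1,-2.05,0,0,0],[1,-2.05,0,0,0]]'
python3 -c "
from go import *
plan([(.4885,-.0814,.16)],108.2)
im,_=ctrl.get_image('side');cv2.imwrite('pics/s14.png',im)
from ov import *
overlay(np.clip(im*1.6,0,255).astype(np.uint8),'side',[],(120,360),40,55,7,'pics/o14.png')
"
```

```text
time: 23.08
tcp_pos: [0.4608, -0.2966, 0.1583]
tcp_rot: [0.418, 0.567, -0.41, 0.579]
contact_force: [-0.4, -0.2, -2.3]
finger_gap: 0.168
t 23.07 tcp [ 0.4608 -0.2966  0.1583] x [ 1.960e-02 -4.000e-04 -9.998e-01] z [ 0.3134 -0.9496  0.0065] jawyaw -71.73 gap 0.168 F [-0.4 -0.2 -2.3] q [-0.72  0.09  1.82  0.01  1.22  0.52]
turn about tool x: 0.07
[ 0.4885 -0.0814  0.16  ] -> [-0.021  1.563 -3.261]
```

View pics/o14.png

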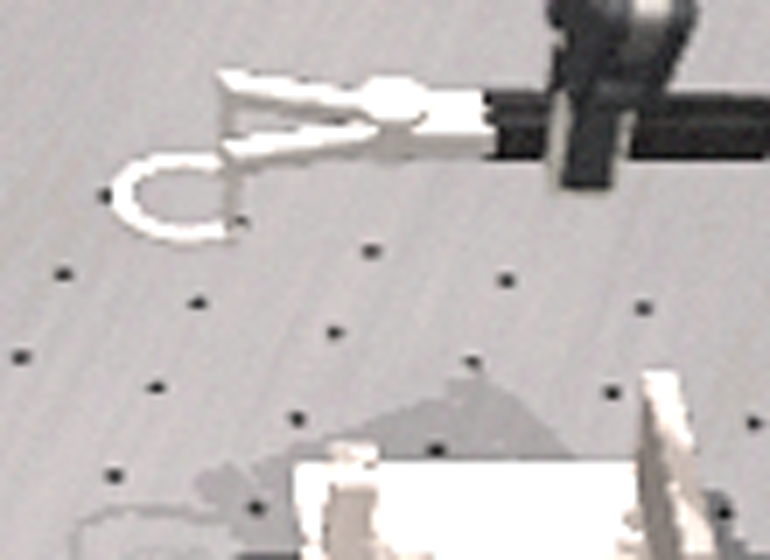

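```bash
python3 -m pendant '[[1,-0.02,0.2,-0.4,0],[1,-0.02,0.5,-1.1,0],[1,-0.02,0.9,-1.8,0],[1,-0.02,1.2,-2.5,0],[1,-0.02,1.5,-3.05,0],[1,-0.02,1.56,-3.25,0],[1,-0.02,1.56,-3.26,0],[1,-0.02,1.56,-3.26,0],[1,-0.02,1.56,-3.26,0],[1,-0.02,1.56,-3.26,0]]'
cat > rv.py <<'E'
import sys
from go import *
from ov import *
n=sys.argv[1]
im,_=ctrl.get_image('side');cv2.imwrite(f'pics/s{n}.png',im);im2,d2=ctrl.get_image('top');cv2.imwrite(f'pics/t{n}.png',im2);np.save('dtop.npy',d2)
plan([(.4885,-.0814,.16)],108.2)
A=cv2.resize(np.clip(im[140:240,230:330]*1.4,0,255).astype(np.uint8),None,fx=4,fy=4,interpolation=cv2.INTER_CUBIC)
B=cv2.resize(np.clip(im2[165:265,305:405]*1.4,0,255).astype(np.uint8),None,fx=4,fy=4,interpolation=cv2.INTER_CUBIC)
cv2.imwrite(f'pics/v{n}.png',np.hstack([A,B]))
E
python3 rv.py 15
```

```text
time: 24.38
tcp_pos: [0.4884, -0.0824, 0.16]
tcp_rot: [0.419, 0.567, -0.411, 0.578]
contact_force: [1.2, 0.1, -1.8]
finger_gap: 0.168
t 24.48 tcp [ 0.4884 -0.0821  0.16  ] x [ 1.970e-02 -5.000e-04 -9.998e-01] z [ 0.3126 -0.9498  0.0067] jawyaw -71.78 gap 0.166 F [ 0.5 -0.6 -1.4] q [-0.33 -0.04  1.95  0.01  1.22  0.92]
turn about tool x: 0.02
[ 0.4885 -0.0814  0.16  ] -> [-0.     0.005 -0.01 ]
```

View pics/v15.png

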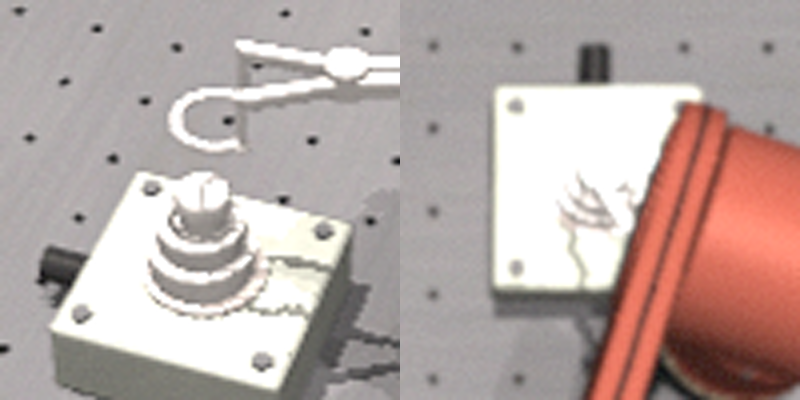

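Run:
```python
from ov import *
t=cv2.imread('pics/t15.png');s=cv2.imread('pics/s15.png')
g=t.astype(np.float32);g=np.clip((g-120)*1.9,0,255).astype(np.uint8)
# predicted ring mid
yaw=np.radians(18.22);d=np.array([np.cos(yaw),np.sin(yaw)])
p=np.array([.4884,-.0821]);m=p+.1231*d; zr=.16+.0084-.0205
print(m,zr)
C=[(circ((*m,zr),.0158),(0,255,0)),(circ((*m,zr),.0198),(0,255,0)),(circ((.606,-.0433,.0995),.014),(0,0,255))]
overlay(g,'top',C,(207,360),25,32,12,'pics/o15t.png')
s2=np.clip((s.astype(np.float32)-60)*1.3,0,255).astype(np.uint8)
C[2]=(circ((.6053,-.0455,.0995),.014),(0,0,255))
overlay(s2,'side',C,(172,285),30,40,10,'pics/o15s.png')
```

```text
[ 0.60532813 -0.04361075] 0.1479
```

View pics/o15t.png

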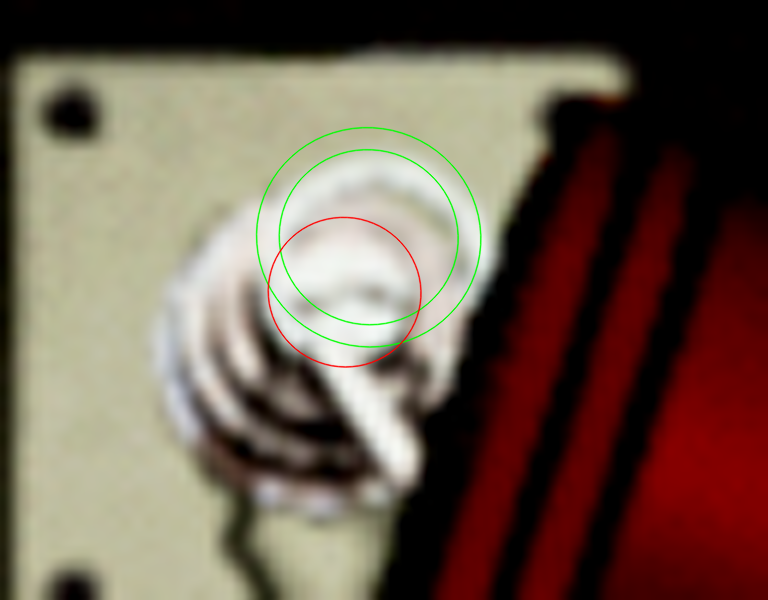

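View pics/o15s.png

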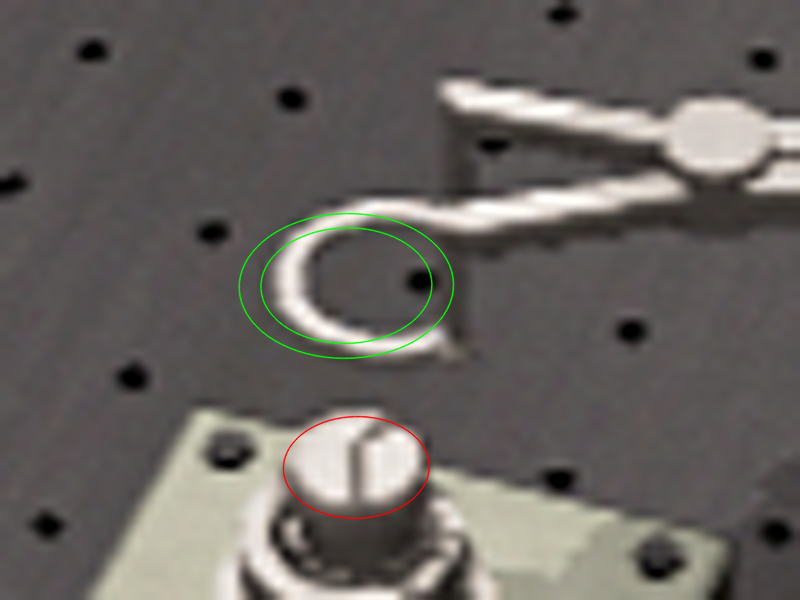

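Run:
```python
from ov import *
yaw=np.radians(18.22);d=np.array([np.cos(yaw),np.sin(yaw)])
p=np.array([.4884,-.0821])
for L in(.1231,.1206,.117):
    pv=p+(L-.0606)*d
    q=proj('side',(*pv,.1684+.016)); print(L,pv,(q-[142,245]+.5)[::-1]*10-.5)
for n,s in(('t12','relaxed'),('t13','shut')):
    im=cv2.imread(f'pics/{n}.png');overlay(np.clip((im.astype(float)-60)*1.3,0,255).astype(np.uint8),'top',[],(235,455),25,25,8,f'pics/z_{s}.png')
a=cv2.imread('pics/z_relaxed.png');b=cv2.imread('pics/z_shut.png');cv2.imwrite('pics/z.png',np.hstack([a,b]))
```

```text
0.1231 [ 0.54776644 -0.06255834] [677.76568454 137.49173419]
0.1206 [ 0.54539178 -0.06334001] [691.65295453 137.68888342]
0.117 [ 0.54197227 -0.06446561] [711.64862975 137.97275   ]
```

View pics/z.png

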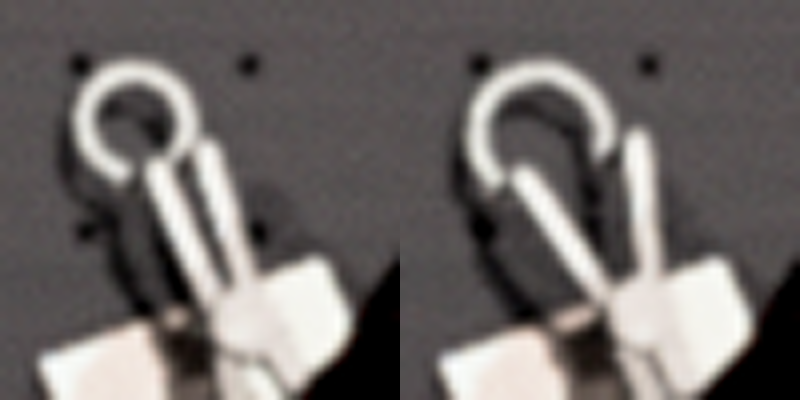

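```bash
cat > ringfit.py <<'E'
import sys
from ov import *
from scipy.optimize import minimize
from scipy.ndimage import map_coordinates
def fit(img,cam,z,yawd,x0,lim=115,rs=np.arange(.0165,.0196,.0005)):
    g=img.astype(np.float32).mean(2)
    a=np.radians(np.arange(-lim,lim+1,3)+yawd)
    def samp(c,r):
        P=np.c_[c[0]+r*np.cos(a),c[1]+r*np.sin(a),np.full(len(a),z)]
        q=np.array([proj(cam,x) for x in P]);return map_coordinates(g,q.T,order=1)
    best=None
    for r in rs:
        f=lambda c:-(samp(c,r)-.5*samp(c,r-.0035)-.5*samp(c,r+.0035)).mean()
        for dx in(-.004,0,.004):
            for dy in(-.004,0,.004):
                o=minimize(f,[x0[0]+dx,x0[1]+dy],method='Nelder-Mead',options=dict(xatol=5e-5,fatol=.02,initial_simplex=[[x0[0]+dx,x0[1]+dy],[x0[0]+dx+.002,x0[1]+dy],[x0[0]+dx,x0[1]+dy+.002]]))
                if best is None or o.fun<best[0]: best=(o.fun,o.x,r)
    return best
if __name__=='__main__':
    n=sys.argv[1];z=float(sys.argv[2]);x0=[float(v) for v in sys.argv[3:5]]
    for cam in('side','top'):
        im=cv2.imread(f'pics/{cam[0]}{n}.png');b=fit(im,cam,z,18.2,x0);print(cam,np.round(b[1],4),b[2],round(b[0],1))
        g=np.clip((im.astype(float)-60)*1.3,0,255).astype(np.uint8)
        c=[int(round(v)) for v in proj(cam,(*b[1],z))]
        overlay(g,cam,[(circ((*b[1],z),b[2]),(0,255,0))],(c[0]+8,c[1]),26,26,8,f'pics/rf_{cam}.png')
    cv2.imwrite('pics/rf.png',np.hstack([cv2.imread('pics/rf_side.png'),cv2.imread('pics/rf_top.png')])[:,:800])
E
time python3 ringfit.py 15 .148 .599 -.0457
```

```text
side [ 0.5983 -0.0487] 0.019000000000000003 -90.2
top [ 0.5989 -0.0452] 0.019000000000000003 -21.6
real	0m36.188s
user	0m36.563s
sys	0m0.128s
```

```bash
python3 -c "
import cv2;a=cv2.imread('pics/rf.png');print(a.shape)"
```

```text
(416, 800, 3)
```

View pics/rf.png

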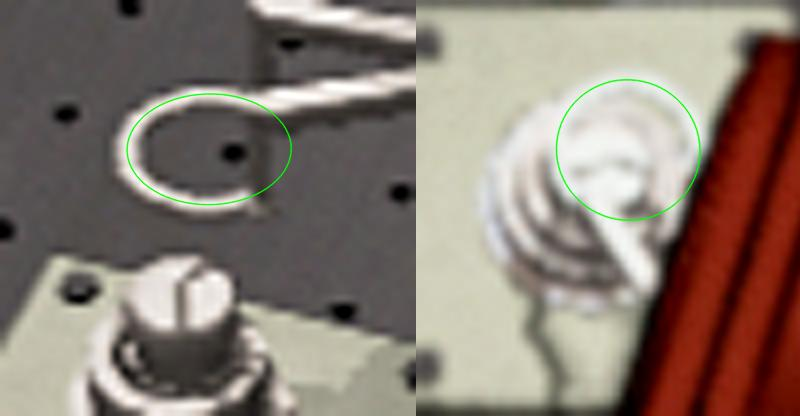

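```bash
python3 -c "
from go import *
plan([(.4944,-.0798,.14),(.4944,-.0798,.122)],108.2)"
```

```text
t 24.48 tcp [ 0.4884 -0.0821  0.16  ] x [ 1.970e-02 -5.000e-04 -9.998e-01] z [ 0.3126 -0.9498  0.0067] jawyaw -71.78 gap 0.166 F [ 0.5 -0.6 -1.4] q [-0.33 -0.04  1.95  0.01  1.22  0.92]
turn about tool x: 0.02
[ 0.4944 -0.0798  0.14  ] -> [ 0.335  0.101 -0.007]
[ 0.4944 -0.0798  0.122 ] -> [ 0.635  0.095 -0.009]
```

```bash
python3 -m pendant '[[1,0.1,0.08,-0.005,0],[1,0.3,0.1,-0.007,0],[1,0.5,0.097,-0.009,0],[1,0.63,0.095,-0.009,0],[1,0.63,0.095,-0.009,0],[1,0.63,0.095,-0.009,0],[1,0.63,0.095,-0.009,0]]'
python3 rv.py 16; python3 ringfit.py 16 .110 .606 -.045
```

```text
time: 25.35
tcp_pos: [0.4948, -0.0799, 0.1228]
tcp_rot: [0.419, 0.567, -0.41, 0.579]
contact_force: [0.6, -0.0, -2.4]
finger_gap: 0.172
t 25.45 tcp [ 0.4947 -0.0799  0.1228] x [ 2.060e-02 -8.000e-04 -9.998e-01] z [ 0.3126 -0.9498  0.0072] jawyaw -71.78 gap 0.17 F [-0.1  0.1 -1.6] q [-0.32  0.02  1.96  0.01  1.14  0.93]
turn about tool x: 0.02
[ 0.4885 -0.0814  0.16  ] -> [-0.623 -0.094 -0.004]
side [ 0.6049 -0.047 ] 0.019000000000000003 -69.5
top [ 0.6062 -0.0423] 0.018000000000000002 -20.7
```

View pics/rf.png

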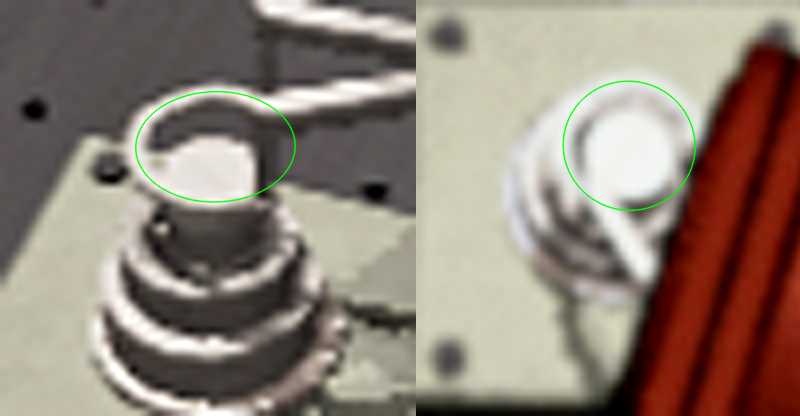

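View pics/v16.png

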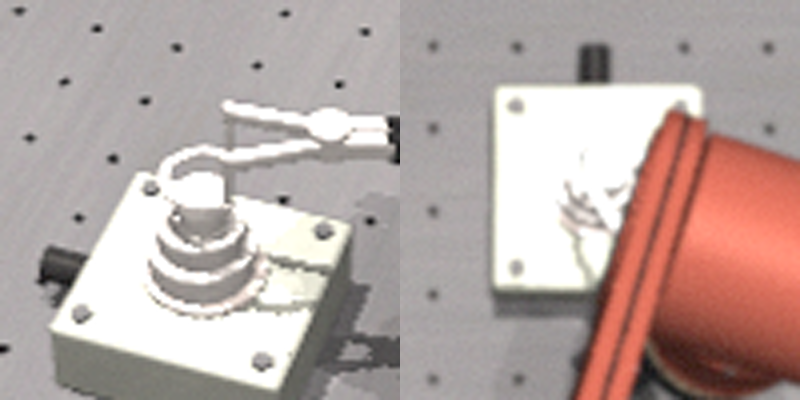

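Run:
```python
from ov import *
t=cv2.imread('pics/t16.png').astype(np.float32);s=cv2.imread('pics/s16.png').astype(np.float32)
C=[(circ((.6061,-.0433,.0995),.014),(0,0,255)),(circ((.6061,-.0433,.110),.0158),(0,255,0)),(circ((.6061,-.0433,.110),.0198),(0,255,0))]
g=np.clip((t-150)*2.6,0,255).astype(np.uint8)
overlay(g,'top',[],(206,357),16,16,12,'pics/a1.png');overlay(g,'top',C,(206,357),16,16,12,'pics/a2.png')
g=np.clip((s-90)*1.7,0,255).astype(np.uint8)
C=[(circ((.6053,-.0453,.0995),.014),(0,0,255)),(circ((.6053,-.0453,.110),.0158),(0,255,0)),(circ((.6053,-.0453,.110),.0198),(0,255,0))]
overlay(g,'side',[],(187,280),16,16,12,'pics/a3.png');overlay(g,'side',C,(187,280),16,16,12,'pics/a4.png')
r=lambda i:cv2.imread(f'pics/a{i}.png')
cv2.imwrite('pics/a.png',cv2.resize(np.vstack([np.hstack([r(1),r(2)]),np.hstack([r(3),r(4)])]),(600,600)))
```

```text
(no output)
```

View pics/a.png

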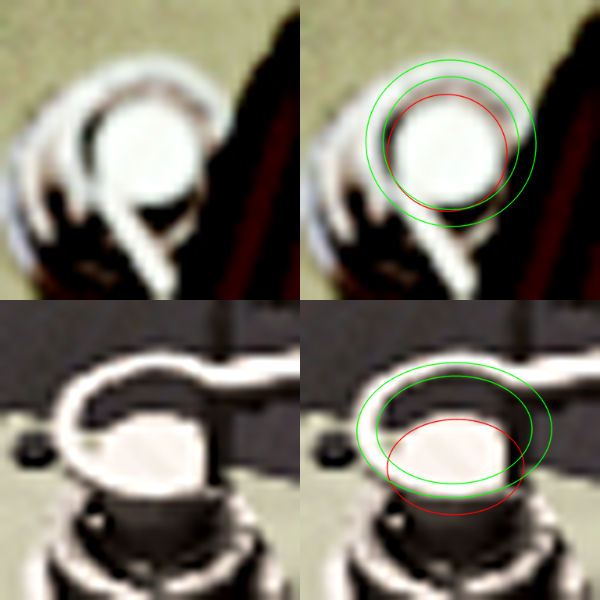

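```bash
python3 -c "
from go import *
plan([(.4948,-.0791,.1228),(.4948,-.0791,.110),(.4948,-.0791,.0995)],108.2)"
```

```text
t 25.45 tcp [ 0.4947 -0.0799  0.1228] x [ 2.060e-02 -8.000e-04 -9.998e-01] z [ 0.3126 -0.9498  0.0072] jawyaw -71.78 gap 0.17 F [-0.1  0.1 -1.6] q [-0.32  0.02  1.96  0.01  1.14  0.93]
turn about tool x: 0.02
[ 0.4948 -0.0791  0.1228] -> [-0.001  0.006 -0.012]
[ 0.4948 -0.0791  0.11  ] -> [ 0.213  0.002 -0.014]
[ 0.4948 -0.0791  0.0995] -> [ 0.388 -0.002 -0.015]
```

```bash
python3 -m pendant '[[1,0,0.006,-0.012,0],[1,0.05,0.005,-0.012,0],[1,0.1,0.004,-0.013,0],[1,0.15,0.003,-0.014,0],[1,0.2,0.002,-0.014,0],[1,0.2,0.002,-0.014,0]]'
python3 rv.py 17
python3 - <<'E'
from ov import *
t=cv2.imread('pics/t17.png').astype(np.float32);s=cv2.imread('pics/s17.png').astype(np.float32)
z=.0985
C=[(circ((.6061,-.0433,.0995),.014),(0,0,255)),(circ((.6061,-.0433,z),.0158),(0,255,0)),(circ((.6061,-.0433,z),.0198),(0,255,0))]
g=np.clip((t-150)*2.6,0,255).astype(np.uint8)
overlay(g,'top',[],(206,357),16,16,12,'pics/a1.png');overlay(g,'top',C,(206,357),16,16,12,'pics/a2.png')
g=np.clip((s-90)*1.7,0,255).astype(np.uint8)
C=[(circ((.6053,-.0453,.0995),.014),(0,0,255)),(circ((.6053,-.0453,z),.0158),(0,255,0)),(circ((.6053,-.0453,z),.0198),(0,255,0))]
overlay(g,'side',[],(187,280),16,16,12,'pics/a3.png');overlay(g,'side',C,(187,280),16,16,12,'pics/a4.png')
r=lambda i:cv2.imread(f'pics/a{i}.png')
cv2.imwrite('pics/a17.png',cv2.resize(np.vstack([np.hstack([r(1),r(2)]),np.hstack([r(3),r(4)])]),(600,600)))
E
```

```text
time: 26.2
tcp_pos: [0.4945, -0.079, 0.1103]
tcp_rot: [0.418, 0.567, -0.411, 0.579]
contact_force: [-0.1, -0.0, -1.1]
finger_gap: 0.173
t 26.3 tcp [ 0.4948 -0.0791  0.1107] x [ 2.050e-02 -7.000e-04 -9.998e-01] z [ 0.3126 -0.9499  0.0071] jawyaw -71.78 gap 0.172 F [-0.4  0.1 -1.4] q [-0.32  0.03  1.97  0.01  1.12  0.93]
turn about tool x: 0.02
[ 0.4885 -0.0814  0.16  ] -> [-0.823 -0.096  0.009]
```

View pics/a17.png

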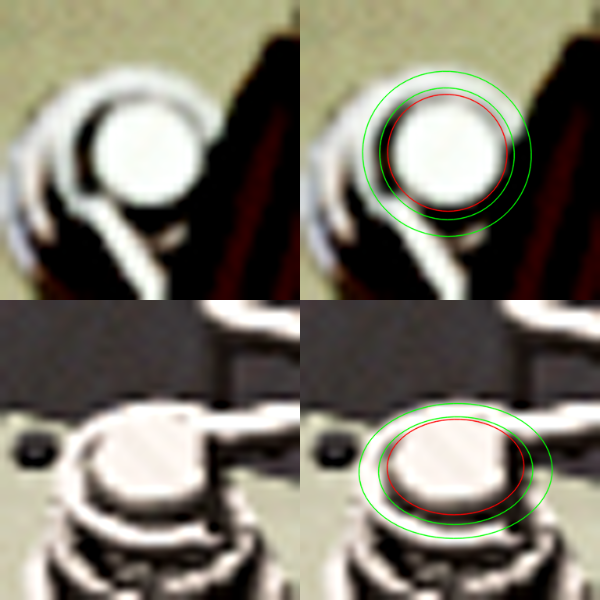

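```bash
python3 -c "
from go import *
plan([(.4945,-.0796,.1107),(.4945,-.0796,.0998)],108.2)"
```

```text
t 26.3 tcp [ 0.4948 -0.0791  0.1107] x [ 2.050e-02 -7.000e-04 -9.998e-01] z [ 0.3126 -0.9499  0.0071] jawyaw -71.78 gap 0.172 F [-0.4  0.1 -1.4] q [-0.32  0.03  1.97  0.01  1.12  0.93]
turn about tool x: 0.02
[ 0.4945 -0.0796  0.1107] -> [ 0.    -0.007  0.006]
[ 0.4945 -0.0796  0.0998] -> [ 0.182 -0.011  0.005]
```

```bash
python3 -m pendant '[[1,0.02,-0.007,0.006,0],[1,0.06,-0.008,0.006,0],[1,0.1,-0.01,0.006,0],[1,0.15,-0.01,0.006,0],[1,0.185,-0.01,0.005,0],[1,0.185,-0.01,0.005,0],[1,0.185,-0.01,0.005,0]]'
python3 rv.py 18
python3 - <<'E'
from ov import *
t=cv2.imread('pics/t18.png').astype(np.float32);s=cv2.imread('pics/s18.png').astype(np.float32)
z=.0875
C=[(circ((.6061,-.0433,.0995),.014),(0,0,255)),(circ((.6061,-.0433,z),.0158),(0,255,0)),(circ((.6061,-.0433,z),.0198),(0,255,0))]
g=np.clip((t-150)*2.6,0,255).astype(np.uint8)
overlay(g,'top',[],(206,357),16,16,12,'pics/a1.png');overlay(g,'top',C,(206,357),16,16,12,'pics/a2.png')
g=np.clip((s-90)*1.7,0,255).astype(np.uint8)
C=[(circ((.6053,-.0453,.0995),.014),(0,0,255)),(circ((.6053,-.0453,z),.0158),(0,255,0)),(circ((.6053,-.0453,z),.0198),(0,255,0))]
overlay(g,'side',[],(190,280),16,16,12,'pics/a3.png');overlay(g,'side',C,(190,280),16,16,12,'pics/a4.png')
r=lambda i:cv2.imread(f'pics/a{i}.png')
cv2.imwrite('pics/a18.png',cv2.resize(np.vstack([np.hstack([r(1),r(2)]),np.hstack([r(3),r(4)])]),(600,600)))
overlay(np.clip(s*1.3,0,255).astype(np.uint8),'side',[],(185,310),35,50,8,'pics/b18.png')
E
```

```text
time: 27.18
tcp_pos: [0.4946, -0.0796, 0.0997]
tcp_rot: [0.419, 0.567, -0.41, 0.579]
contact_force: [-0.7, 0.3, -2.0]
finger_gap: 0.171
t 27.27 tcp [ 0.4947 -0.0796  0.0997] x [ 2.070e-02 -8.000e-04 -9.998e-01] z [ 0.3126 -0.9499  0.0073] jawyaw -71.78 gap 0.165 F [-0.3  0.5 -1.7] q [-0.32  0.05  1.98  0.01  1.09  0.93]
turn about tool x: 0.02
[ 0.4885 -0.0814  0.16  ] -> [-1.006 -0.087  0.004]
```

View pics/a18.png

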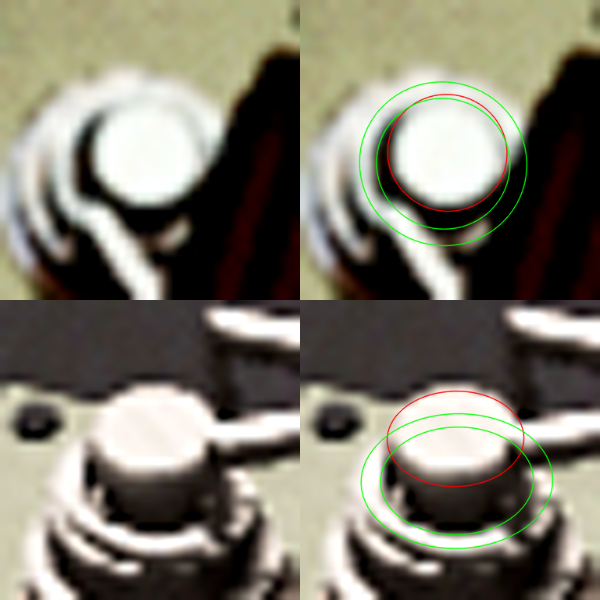

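View pics/b18.png

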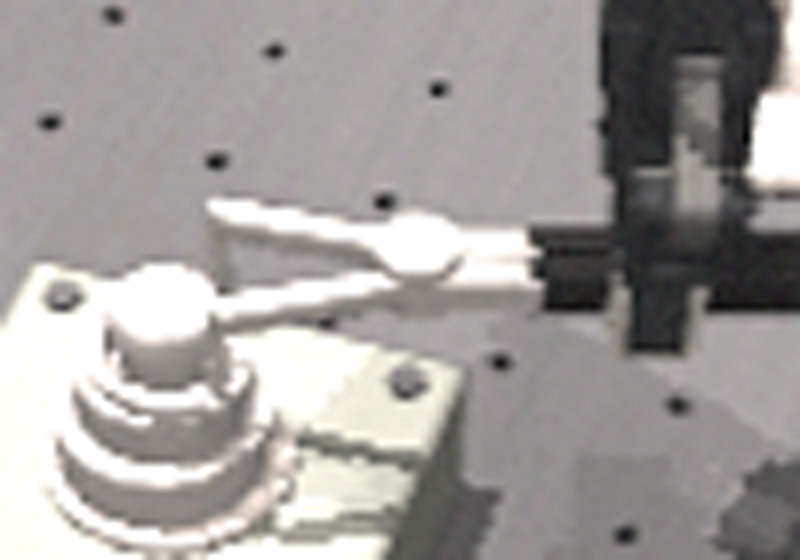

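Run:
```python
from ov import *
im,D=ctrl.get_image('side'); im2,D2=ctrl.get_image('top')
def zs(cam,D,c,r,z,angs):
    K,p,R_,_=cal(cam); out=[];
    for a in np.radians(angs):
        X=(c[0]+r*np.cos(a),c[1]+r*np.sin(a),z); v,u=proj(cam,X); v,u=int(round(v)),int(round(u))
        d=D[v,u]; out.append((p+R_@(np.array([(u-K[0,2])/K[0,0],-(v-K[1,2])/K[1,1],-1])*d))[2] if d>0 else np.nan)
    return np.round(np.array(out)*1000,1)
A=np.arange(40,150,6)
print('ring side',zs('side',D,(.6055,-.0455),.0182,.0885,A),np.nanmedian(zs('side',D,(.6055,-.0455),.0182,.0885,A)))
print('axle end',zs('side',D,(.6053,-.0453),.007,.102,np.arange(0,360,30)))
print('wide top',zs('side',D,(.6053,-.0453),.0248,.068,A),)
A=np.arange(-20,140,6)
print('ring top',zs('top',D2,(.6063,-.0435),.0182,.0885,A)); print('axle top',zs('top',D2,(.6061,-.0433),.006,.102,np.arange(0,360,30)))
print(ctrl.spot_point('side','ring_mid')[:2],ctrl.spot_point('top','ring_mid')[:2],proj('side',(.6053,-.0453,.0875)),proj('top',(.6061,-.0433,.0875)))
```

```text
ring side [87.1 86.1 88.8 89.5 87.1 89.6 89.  88.2 89.1 92.2 92.2 86.6 88.8 90.6
 87.6 89.8 85.5 89.7 97.3] 89.0
axle end [104.5 103.9 104.1 102.6 102.6 102.1 104.3 105.6 102.6 104.  104.5 100.8]
wide top [67.4 67.5 66.6 67.1 70.6 71.1 70.6 68.8 68.1 67.4 67.8 70.6 66.1 71.9
 69.2 70.  69.3 68.2 69.3]
ring top [ 67.6  84.   88.   88.2  92.4  84.9  84.9  83.6  90.6  91.9  88.4  86.4
  89.8  89.8  86.3  86.9  91.   87.5  87.5  48.   51.3  47.6  78.4  72.4
  72.4 117.1 114.9]
axle top [102.8 100.7 103.2  99.5 102.6 102.1  99.5 101.5 100.5 103.2 101.3  99.7]
[{'position': [192.6, 278.6], 'p': 0.72}] [{'position': [205.5, 352.5], 'p': 0.7}] [192.73281343 280.24652947] [206.95226128 355.77642171]
```

The ring is around the groove, but about 1 mm low and 1 mm forward in both views. There is no contact force. I'll trim that.

```bash
python3 -m pendant '[[1,-0.01,-0.01,0,0],[1,-0.018,-0.014,0,0],[1,-0.018,-0.014,0,0],[1,-0.018,-0.014,0,0]]'
python3 rv.py 19
python3 - <<'E'
from ov import *
t=cv2.imread('pics/t19.png').astype(np.float32);s=cv2.imread('pics/s19.png').astype(np.float32)
z=.0875
C=[(circ((.6061,-.0433,.0995),.014),(0,0,255)),(circ((.6061,-.0433,z),.0158),(0,255,0)),(circ((.6061,-.0433,z),.0198),(0,255,0))]
g=np.clip((t-150)*2.6,0,255).astype(np.uint8)
overlay(g,'top',[],(206,357),16,16,12,'pics/a1.png');overlay(g,'top',C,(206,357),16,16,12,'pics/a2.png')
g=np.clip((s-90)*1.7,0,255).astype(np.uint8)
C=[(circ((.6053,-.0453,.0995),.014),(0,0,255)),(circ((.6053,-.0453,z),.0158),(0,255,0)),(circ((.6053,-.0453,z),.0198),(0,255,0))]
overlay(g,'side',[],(190,280),16,16,12,'pics/a3.png');overlay(g,'side',C,(190,280),16,16,12,'pics/a4.png')
r=lambda i:cv2.imread(f'pics/a{i}.png')
cv2.imwrite('pics/a19.png',cv2.resize(np.vstack([np.hstack([r(1),r(2)]),np.hstack([r(3),r(4)])]),(600,600)))
cv2.imwrite('pics/full19.png',np.vstack([s[60:400,:],]))
E
```

```text
time: 27.98
tcp_pos: [0.4938, -0.0799, 0.1008]
tcp_rot: [0.419, 0.567, -0.41, 0.579]
contact_force: [-0.5, -0.5, -2.2]
finger_gap: 0.171
t 28.07 tcp [ 0.4938 -0.0799  0.1008] x [ 2.070e-02 -8.000e-04 -9.998e-01] z [ 0.3126 -0.9499  0.0073] jawyaw -71.78 gap 0.169 F [-0.5 -0.3 -2.1] q [-0.32  0.04  1.98  0.01  1.1   0.93]
turn about tool x: 0.02
[ 0.4885 -0.0814  0.16  ] -> [-0.989 -0.073  0.004][ WARN:0@0.129] global loadsave.cpp:1063 imwrite_ Unsupported depth image for selected encoder is fallbacked to CV_8U.
```

View pics/a19.png

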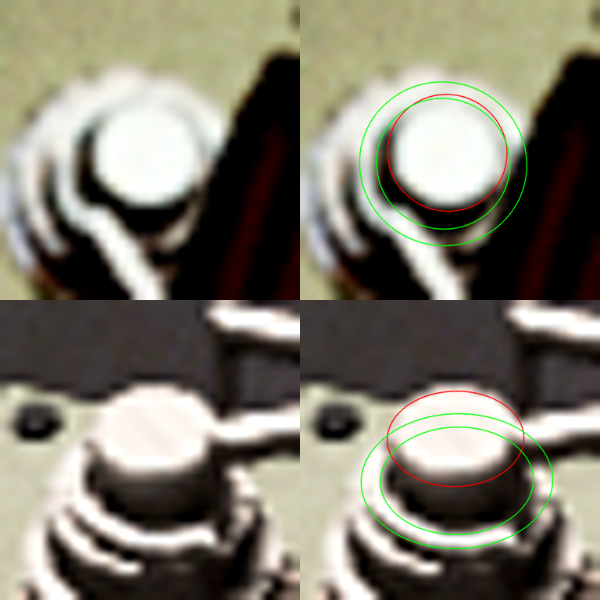

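View pics/full19.png

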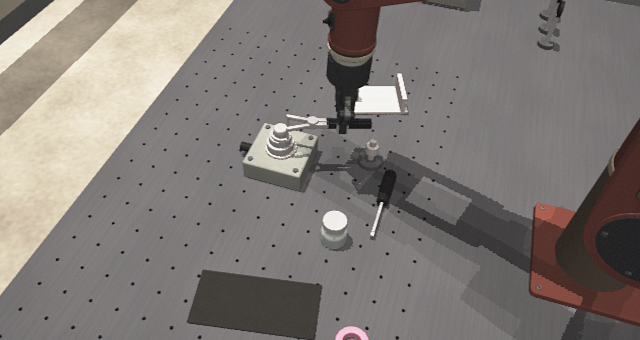

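```bash
python3 -c "
from bench import ctrl
print(ctrl.job_done()); s=ctrl.sense(); print(s['time'],s['finger_gap'],s['contact_force'],s['tcp_pos'])"
```

```text
the job is handed in; nothing more can be done
None
the job is handed in; nothing more can be done
```

I seated the wide collar on the axle, put the narrow collar on top, and let go of both. I then took the pliers by the handles, squeezed them to the stop and lowered the spread ring to the groove. I handed in at about 28 s of the 72 s with the pliers still held and squeezed; no verdict was reported.

**Last checks**
- **Collars:** each met firm contact at the expected seat height (undersides at about 50 mm and 68 mm). The side picture shows them stacked and flush.
- **Ring position:** the side view shows it concentric with the axle. Depth readings before a final 1 mm lift put its mid height at 86–87 mm, so it ended at about 87–88 mm, against 87.5 mm for the middle of the groove.
- **Contact:** the wrist force stayed at the free-carry value (about -2 N in z), so nothing is leaning on the axle or collars.
- **Squeeze and level:** the finger opening held at 0.17, which matches the handles at their stop. The tool tilt changed by less than 0.1° since the grasp.
- **Bystanders:** the jar, lens post and screwdriver show in the side view where they started.

**What disagreed**
- **Camera bias:** the two cameras differ by about 2 mm in y at the axle, so I aligned each part against the axle in the same picture.
- **Top view:** part of the ring is hidden by the arm there, so its centring is less certain in that view.
- **Pliers height:** the networks put the pliers about 10 mm too high, but depth confirmed the 45 mm in the text.
- **Grip position:** the pliers sat about 7 mm farther back in the grip than expected. I corrected for this from the pictures before lowering.

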